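# Make up a stationery order in the print shop's order tray

## Robot

A 6-joint arm with a two-finger parallel gripper is mounted at the origin on the work surface. World frame = base frame: x ahead of the robot, y to its left, z up, the work surface at z = 0. Lengths are in m, angles in degrees, forces in N, time in s.
With the tool pointing down it reaches from about 0.3 to 0.775 m from the base axis. Payload 14.6 kg.
Tool frame: the origin (TCP) lies midway between the tips of the shut fingers; the grasp point (between the pads) lies 19 mm behind it (ctrl.grasp_offset is the distance from the TCP to the grasp point, in m); z points along the fingers, y is the direction in which the jaws open and shut (so a half turn about z gives the same grasp; the last joint's range is limited). The gripper opens to 94 mm and grips with 3 to 60 N. Pads are 16 mm wide; open, the fingers measure 119 mm over their backs; the gripper's body (75 mm by 177 mm) begins 78 mm behind the grasp point.
Start: joints at [-70.279, 17.183, 87.147, -0, 75.671, -3.816], TCP at [0.22, -0.504, 0.205] pointing down, gripper open.
Joint ranges: [-173.82, 173.82], [-45.26, 126.66], [13.44, 144.39], [-59.66, 239.66], [0, 175.72], [-146.38, 146.38]. Speed limits (degrees/s): [127.2, 127.2, 147.25, 180, 180, 180].

## Interface

Orientations are given as [roll, pitch, yaw] about the fixed x, y, z axes, in that order (R = Rz(yaw) Ry(pitch) Rx(roll)).
In Python, from workcell import ctrl gives the robot as it stands.
- The arm moves only by the tool carry_out, never from a script. Its argument "targets" is a list of rows, each an object of numbers: "jaw": the closure, from -1 (fully open) to 1 (shut); "tx", "ty", "tz": the shift along the tool's x, y, z in m; "yaw": the turn about the tool's z in degrees. A call has exactly 8 rows; each row shifts and turns the pose as measured when the row begins, along the tool's axes as they then stand; what a row does not reach is not made up. A row lasts 1/10 s, in which the tool goes at most 50 mm and 8.59 degrees, less where a joint would pass 70% of its speed; a pose out of reach is approached as far as the arm can. A call is refused whole if a number of a shift passes 0.05 or a number of a turn 8.59, either way. A call with a gripper value outside its range is refused whole. The fingers move at their own pace and stop on an object; "squeeze" is the grip in N (left out, the last holds). Time passes only in rows, so rows that do not move let the fingers close, or fill a call up. It gives the time, the measured TCP pose, the force and the opening at its end, in the units of the state.
- ctrl.get_state(): the state, without advancing time (a new reading comes with each control period).
- ctrl.grab_frame(name): name is "scene" or "top"; returns a dict with "frame" (480x640x3 uint8, blue, green, red), "fx", "fy", "cx", "cy" (pixels), "position" and "attitude" of the camera in the world. Camera axes: x right, y down, z forward; pixel columns grow to the right and rows downward; lengths in m; the calibration is good to about 2 mm. A picture is of the moment at which its call begins. There is no depth.
- ctrl.job_done(): hands the job in, once; it reports no verdict.
Trained networks look in a picture, given as the dict that the camera call returned (one of the last four; its "shot" number tells which), for a name from the list of things; names that differ only in an ending like _2 or _b are one class to them, and where a whole thing is asked for, a point or a joint stands for the part that bears it (a point fixed in the world has none). Each returns a list of dicts, best first, with "score" (0 to 1); they miss things now and then, are a little off and sometimes report something else, mostly with a low value. They report only what shows in the picture. A call takes as long as a camera call. They do not tell look-alikes from the thing itself.
- ctrl.boxes_of(picture, label): "centre" ([x, y, z] in m, in the coordinates of the camera as it stood for that picture, good to about 4 mm: the middle of the surface that is visible of it).
- ctrl.regions_of(picture, label): "region" (480x640 bool, what is visible of it).
- ctrl.landmark_of(picture, label): "centre" ([x, y, z] in m, in the coordinates of the camera as it stood for that picture, good to about 4 mm: a listed point, or the origin of a listed thing).
The state is a dict: "clock": time; "joint_positions": joint angles; "qd": joint speeds; "joint_efforts": joint torques, N m; "tcp_pos": TCP position; "orientation": TCP orientation; "force": force on the tool from outside, world axes, zero at the start; "wrist_torque": the same for the moment, N m; "grip_width": finger opening in m.
Only numpy, scipy, OpenCV 4.12 (cv2) and the standard library are available. Lean on these libraries where they do the work, as an engineer would, in place of code of your own. Each camera call takes 0.05 s, during which the arm holds its last target.

## Task

Make up the stationery order in the blue tray, which takes one of each item and already has its rubber stamp, so the spare stamp is not needed. Seen from the robot's side, with two or three centimetres of space between neighbours, set the card box directly left of the stamp in the tray with its long side running front to back, the label roll flat directly right of that stamp, and the ink bottle upright directly behind it, then lay the notepad flat and square on top of the card box, the same way round lengthwise. Leave both stamps, the stapler and the tape dispenser where they are.

Things in the scene. Friction and masses are not known exactly. Their poses are not given: they have to be found in the camera images.
- order_tray: Blue shallow open tray, fixed; 220 mm front to back (its x), 320 mm across (its y), walls 22 mm high and 4 mm thick, inner floor 4 mm above the bench; yellow label card on its front wall. Origin: centre of its underside, on the bench. x points away from the robot (behind), y to the robot's left. It is turned up to 9 degrees and changes sides (left or right) with the green cutting mat of goods
- tray_stamp: Self-inking rubber stamp, black base frame with a red cap, standing in the order tray; 36 mm front to back (its x), 52 mm across (its y), 72 mm tall. It is set nearly square in the tray, within 5 degrees: its x points behind, y to the left. Loose, 90 g. Origin: centre of its underside
- spare_stamp: A second, identical self-inking stamp, standing among the goods on the cutting mat; not needed. Same size and origin as the other. Loose
- card_box: Closed box of business cards: brown cardboard lid with a white label and a green mark, white lower part; 95 mm along its x, 58 mm along its y, 32 mm tall. Rigid, about 160 g. Origin: centre of its underside; z up
- notepad: Pocket notepad with an orange cover and a steel wire spine along one short edge; 92 mm along its x (spine at the +x end), 60 mm along its y, 12 mm thick, rigid, about 60 g; lies flat. The wire stands only 3 mm above the cover and is no obstacle. Origin: centre of its underside; z up
- label_roll: Roll of round green stickers on white backing, lying on its flat side with the core upright; 64 mm diameter, 40 mm tall, about 110 g, brown cardboard core with a 25 mm hole. Origin: centre of its underside; z up
- ink_bottle: Small white bottle of stamp ink with a violet band and a violet tapered cap, standing; 32 mm diameter up to 44 mm height, 70 mm tall with the cap, about 45 g. Origin: centre of its underside; z up
- stapler: Small desk stapler, blue top on a black base, lying among the goods on the cutting mat; 96 mm along its x, 32 mm along its y, 48 mm tall. Loose bystander. Origin: centre of its underside
- tape_dispenser: Black desk tape dispenser with a roll of amber tape, standing behind the gap between the tray and the mat; 55 mm along its x, 125 mm along its y, 80 mm tall. Loose bystander. Origin: centre of its underside
Not all that is in view belongs to the job. What is shaped like the ink_bottle but orange or red is not meant.

How it is judged:
By the outcome, as a careful person would: the job done as asked, in the order asked, and still so for the second after the job is handed in, with the robot touching nothing.
It also fails if it takes over 112 s, if anything falls off the work surface, if the arm or the gripper's body presses on something with over 40 N, if the wrist force passes 120 N, or if a joint passes its speed limit or range.

## Working session

There is one attempt and no reset: what is moved stays moved. The work goes in short steps, Python scripts to look and compute and a tool call to move; the robot and the scene stay as the last step left them, time stands still between calls to the robot, and variables do not carry over. Pictures are saved under pics/ and viewed, and the job is handed in when it is done.

Besides the shell and the picture viewer there is one more tool, called after ">>>" by a JSON object that holds its "api" and its "payload", one argument or row to a line. carry_out: Moves the arm, as the interface text tells. Its arguments: {"type":"object","properties":{"targets":{"type":"array","items":{"type":"object","properties":{"jaw":{"type":"number"},"tx":{"type":"number"},"ty":{"type":"number"},"tz":{"type":"number"},"yaw":{"type":"number"}}}},"squeeze":{"type":"number"}},"required":["targets"]}

```bash
mkdir -p pics; ls; cat > h.py <<'E'
import numpy as np, cv2, json
from workcell import ctrl
from scipy.spatial.transform import Rotation as R
def shot(name,fn):
    p=ctrl.grab_frame(name); cv2.imwrite('pics/'+fn,p['frame']); return p
def rot(p):
    a=np.array(p['attitude'],float)
    if a.shape==(3,3): return a
    return R.from_euler('xyz',a,degrees=True).as_matrix()
def w(p,c): return rot(p)@np.array(c)+np.array(p['position'])
def ray(p,u,v,z):
    d=rot(p)@np.array([(u-p['cx'])/p['fx'],(v-p['cy'])/p['fy'],1.]); o=np.array(p['position'])
    return o+d*(z-o[2])/d[2]
E
python3 - <<'E'
from h import *
p=shot('top','t0.png');
print({k:v for k,v in p.items() if k!='frame'})
for n in ['order_tray','tray_stamp','card_box','notepad','label_roll','ink_bottle','stapler','tape_dispenser']:
    print(n,[(round(d['score'],2),w(p,d['centre']).round(3).tolist()) for d in ctrl.landmark_of(p,n)])
q=shot('scene','s0.png')
print({k:v for k,v in q.items() if k!='frame'})
for n in ['order_tray','tray_stamp','card_box','notepad','label_roll','ink_bottle','stapler','tape_dispenser']:
    print(n,[(round(d['score'],2),w(q,d['centre']).round(3).tolist()) for d in ctrl.landmark_of(q,n)])
print(ctrl.get_state())
E
```

```text
pics
{'fx': 529.9573307538818, 'fy': 529.9573307538818, 'cx': 332.99049649115886, 'cy': 227.02603560901616, 'position': array([0.53698044, 0.00220027, 0.99269914]), 'attitude': array([-174.39491854,    1.22104153,  -89.54863879]), 'shot': 1}
order_tray [(0.83, [0.521, -0.197, 0.002])]
tray_stamp [(0.87, [0.494, -0.192, 0.004]), (0.18, [0.464, 0.186, -0.001])]
card_box [(0.96, [0.465, 0.186, -0.004]), (0.74, [0.592, 0.097, 0.001])]
notepad [(0.88, [0.568, 0.307, -0.002])]
label_roll [(0.85, [0.444, 0.291, -0.006]), (0.52, [0.467, 0.185, -0.002])]
ink_bottle [(0.75, [0.592, 0.097, 0.005]), (0.73, [0.739, 0.103, -0.002]), (0.61, [0.816, 0.117, -0.001])]
stapler [(0.88, [0.582, 0.203, 0.001]), (0.16, [0.567, 0.309, -0.003])]
tape_dispenser [(0.78, [0.719, -0.009, 0.002])]
{'fx': 498.95796387084437, 'fy': 498.95796387084437, 'cx': 314.72402381955874, 'cy': 244.6907662864966, 'position': array([1.40142505, 0.31510882, 0.68231343]), 'attitude': array([-127.65277428,    0.209123  ,  111.37297749]), 'shot': 2}
order_tray [(0.68, [0.515, -0.195, 0.001])]
tray_stamp [(0.7, [0.492, -0.191, 0.009
[... 380 characters left out ...]
.76, [0.711, -0.007, 0.005])]
{'clock': 0.9, 'joint_positions': array([-7.02768814e+01,  1.71822378e+01,  8.71442477e+01,  1.98534558e-04,
        7.56687594e+01, -3.81569433e+00]), 'qd': array([ 0.08874136,  0.01062753,  0.03282769,  0.14789759, -0.10131118,
       -0.07610039]), 'joint_efforts': array([ 2.03225395e-04, -5.31655598e+01, -3.52916837e+01,  7.08965398e-02,
        2.11997487e-02,  4.22796245e-05]), 'tcp_pos': array([ 0.2196597 , -0.50425151,  0.20547238]), 'orientation': array([1.79995243e+02, 1.24500153e-04, 2.35387638e+01]), 'force': array([0.26537434, 0.25862487, 0.32944698]), 'wrist_torque': array([-0.03125401,  0.04012636,  0.02154904]), 'grip_width': 0.09375971800330872}
```

View pics/t0.png

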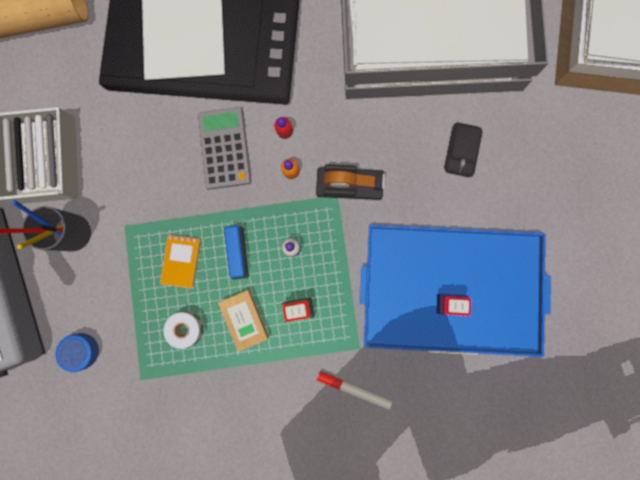

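View pics/s0.png

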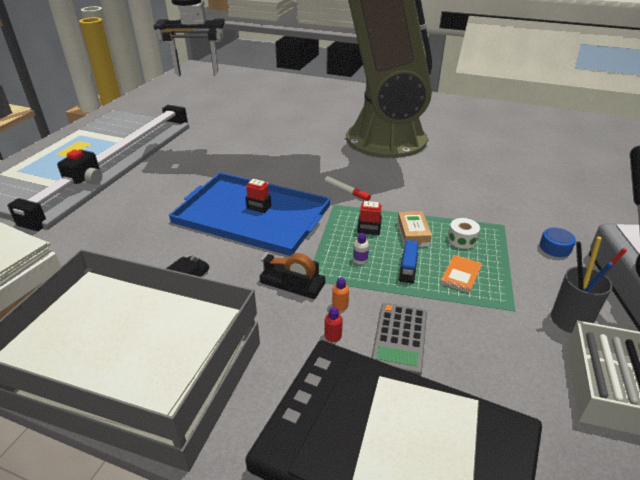

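The top view shows the blue tray on the right, its stamp at (457,306). On the mat are the notepad (181,261), stapler (235,252), white bottle (291,246), card box (243,320), roll (181,331) and spare stamp (297,310). The orange and red bottles at (290,167) and (283,127) are decoys. Next I'll measure the positions and angles.

```bash
cat > m.py <<'E'
from h import *
H={'order_tray':.022,'tray_stamp':.072,'card_box':.032,'notepad':.012,'label_roll':.04,'stapler':.048,'ink_bottle':.07}
def hsv(p): return cv2.cvtColor(p['frame'],cv2.COLOR_BGR2HSV)
def meas(p,n,z,mask=None,k=0):
    for d in ([{'region':mask,'score':1}] if mask is not None else ctrl.regions_of(p,n)):
        m=d['region'].astype(np.uint8)
        c=max(cv2.findContours(m,cv2.RETR_EXTERNAL,cv2.CHAIN_APPROX_NONE)[0],key=cv2.contourArea)
        P=np.array([ray(p,u,v,z)[:2] for u,v in c[:,0]],np.float32)
        r=cv2.minAreaRect(P)
        b=cv2.boxPoints(r); e=[b[1]-b[0],b[2]-b[1]]; e=max(e,key=np.linalg.norm)
        print(n,round(d['score'],2),'px',c[:,0].mean(0).round(),'c',np.round(r[0],4),'size',np.round(r[1],4),'long dir',round(float(np.degrees(np.arctan2(e[1],e[0]))%180),1))
E
python3 - <<'E'
from m import *
p=shot('top','t1.png')
for n in H: meas(p,n,H[n])
f=p['frame']
def z(u0,u1,v0,v1,fn,s): cv2.imwrite('pics/'+fn,cv2.resize(f[v0:v1,u0:u1],None,fx=s,fy=s,interpolation=cv2.INTER_CUBIC))
z(140,330,215,360,'z1.png',4); z(350,560,215,365,'z2.png',3.8)
E
```

```text
order_tray 0.98 px [455. 291.] c [ 0.5184 -0.1968] size [0.3436 0.225 ] long dir 87.8
tray_stamp 0.94 px [453. 305.] c [ 0.4942 -0.1841] size [0.0584 0.0357] long dir 88.1
card_box 0.85 px [243. 321.] c [0.4616 0.1842] size [0.0957 0.0643] long dir 23.2
card_box 0.38 px [349. 183.] c [ 0.7136 -0.0058] size [0.1247 0.0648] long dir 87.5
notepad 0.59 px [180. 262.] c [0.5677 0.3084] size [0.0629 0.0937] long dir 172.8
label_roll 0.84 px [183. 330.] c [0.4449 0.289 ] size [0.0641 0.0741] long dir 112.2
label_roll 0.67 px [455. 291.] c [ 0.5186 -0.193 ] size [0.3369 0.2201] long dir 87.6
stapler 0.77 px [236. 252.] c [0.5835 0.1972] size [0.0957 0.0373] long dir 7.3
ink_bottle 0.78 px [291. 248.] c [0.5907 0.0967] size [0.0338 0.028 ] long dir 64.0
ink_bottle 0.59 px [283. 128.] c [0.8046 0.1142] size [0.0404 0.0304] long dir 1.1
ink_bottle 0.52 px [290. 169.] c [0.7303 0.1005] size [0.037  0.0289] long dir 45.1
ink_bottle 0.49 px [297. 310.] c [0.4826 0.0832] size [0.0336 0.0521] long dir 98.6
ink_bottle 0.36 px [455. 291.] c [ 0.5192 -0.186 ] size [0.3282 0.2135] long dir 87.5
```

View pics/z1.png

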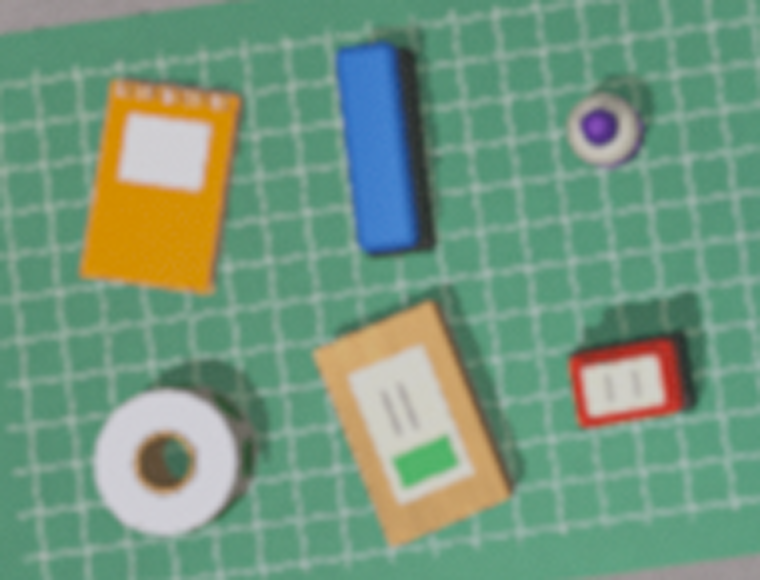

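View pics/z2.png

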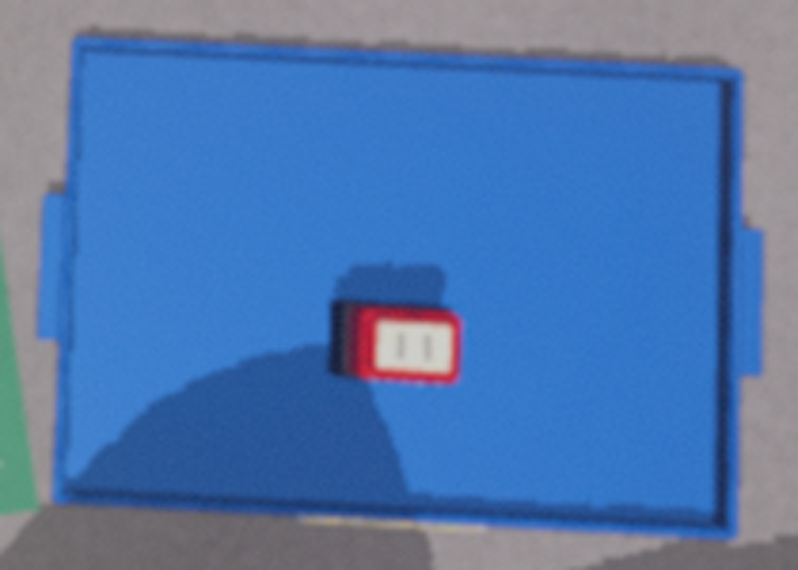

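```bash
python3 - <<'E'
from m import *
p=ctrl.grab_frame('top')
def q(pts,o,s,z,n):
    P=np.array([ray(p,o[0]+u/s-.4,o[1]+v/s-.4,z)[:2] for u,v in pts])
    print(n,'c',P.mean(0).round(4))
    for i in range(len(P)):
        if len(P)<2: break
        e=P[(i+1)%len(P)]-P[i]; print('   ',np.linalg.norm(e).round(4),np.degrees(np.arctan2(e[1],e[0])).round(1)%180)
q([(78,40),(740,70),(735,535),(55,498)],(350,215),3.8,.022,'tray')
q([(372,305),(460,311),(457,383),(370,378)],(350,215),3.8,.072,'stamp cap')
o=(140,215)
q([(313,352),(432,299),(512,493),(395,545)],o,4,.032,'box')
q([(112,80),(240,95),(212,292),(80,275)],o,4,.012,'pad')
q([(604,128)],o,4,.044,'bottle'); q([(600,126)],o,4,.07,'bottlecap')
q([(167,463)],o,4,.04,'roll'); 
q([(569,352),(665,340),(690,405),(580,427)],o,4,.072,'spare')
E
```

```text
tray c [ 0.5204 -0.1983]
    0.3175 87.7
    0.2193 177.6
    0.3191 87.5
    0.2183 177.2
stamp cap c [ 0.494  -0.1939]
    0.0396 86.6
    0.0322 176.6
    0.039 87.3
    0.0326 177.7
box c [0.4622 0.1842]
    0.0586 114.4
    0.0939 23.80000000000001
    0.057 114.2
    0.0938 24.8
pad c [0.5682 0.3082]
    0.0608 83.7
    0.092 173.7
    0.0622 83.2
    0.0915 172.8
bottle c [0.5942 0.099 ]
bottlecap c [0.5935 0.0981]
roll c [0.4436 0.2923]
spare c [0.4835 0.085 ]
    0.0418 97.6
    0.0298 21.900000000000006
    0.0482 101.7
    0.0323 9.4
```

```bash
cat > plan.py <<'E'
import sys
from h import *
# plan.py x y z yaw nrows
x,y,z,yw,n=[float(a) for a in sys.argv[1:6]]; n=int(n)
s=ctrl.get_state(); P=np.array(s['tcp_pos']); o=s['orientation']; th=o[2]
print('clock',round(s['clock'],1),'pos',P.round(4),'rpy',np.round(o,2),'F',np.round(s['force'],1),'w',round(s['grip_width'],4))
T=np.array([x,y,z]); 
for i in range(n):
    k=n-i; d=(T-P)/k; dy=(yw-th)/k
    Rm=R.from_euler('xyz',[180,0,th],degrees=True).as_matrix()
    t=(Rm.T@d).round(3); yy=round(-dy,1)
    P=P+Rm@t; th-=yy
    print(json.dumps(dict(tx=t[0],ty=t[1],tz=t[2],yaw=yy)))
E
python3 plan.py 0.4622 0.184 0.15 24.2 16
```

```text
clock 1.4 pos [ 0.2196 -0.5042  0.2054] rpy [-180.     -0.     23.54] F [-0.3 -0.2 -0.9] w 0.0939
{"tx": 0.031, "ty": -0.033, "tz": 0.003, "yaw": -0.0}
{"tx": 0.031, "ty": -0.033, "tz": 0.003, "yaw": -0.0}
{"tx": 0.031, "ty": -0.033, "tz": 0.004, "yaw": -0.0}
{"tx": 0.031, "ty": -0.033, "tz": 0.003, "yaw": -0.1}
{"tx": 0.031, "ty": -0.033, "tz": 0.004, "yaw": -0.0}
{"tx": 0.031, "ty": -0.033, "tz": 0.003, "yaw": -0.1}
{"tx": 0.031, "ty": -0.033, "tz": 0.004, "yaw": -0.0}
{"tx": 0.031, "ty": -0.034, "tz": 0.003, "yaw": -0.1}
{"tx": 0.031, "ty": -0.033, "tz": 0.004, "yaw": -0.0}
{"tx": 0.031, "ty": -0.033, "tz": 0.003, "yaw": -0.1}
{"tx": 0.032, "ty": -0.034, "tz": 0.004, "yaw": -0.0}
{"tx": 0.031, "ty": -0.033, "tz": 0.003, "yaw": -0.1}
{"tx": 0.032, "ty": -0.033, "tz": 0.004, "yaw": -0.0}
{"tx": 0.032, "ty": -0.034, "tz": 0.003, "yaw": -0.1}
{"tx": 0.031, "ty": -0.033, "tz": 0.004, "yaw": -0.0}
{"tx": 0.032, "ty": -0.034, "tz": 0.003, "yaw": -0.1}
```

>>> {"api": "carry_out", "payload": {
  "targets": [
    {"tx": 0.031, "ty": -0.033, "tz": 0.003},
    {"tx": 0.031, "ty": -0.033, "tz": 0.003},
    {"tx": 0.031, "ty": -0.033, "tz": 0.003},
    {"tx": 0.031, "ty": -0.033, "tz": 0.003},
    {"tx": 0.031, "ty": -0.033, "tz": 0.003},
    {"tx": 0.031, "ty": -0.033, "tz": 0.003},
    {"tx": 0.031, "ty": -0.033, "tz": 0.003},
    {"tx": 0.031, "ty": -0.033, "tz": 0.003}
  ],
  "squeeze": 20
}}

```text
validation failed for argument at $.ta...
```

```bash
python3 plan.py 0.4622 0.184 0.15 24.2 8
```

```text
clock 1.4 pos [ 0.2196 -0.5042  0.2054] rpy [-180.     -0.     23.54] F [-0.3 -0.2 -0.9] w 0.0939
{"tx": 0.062, "ty": -0.067, "tz": 0.007, "yaw": -0.1}
{"tx": 0.062, "ty": -0.067, "tz": 0.007, "yaw": -0.1}
{"tx": 0.062, "ty": -0.066, "tz": 0.007, "yaw": -0.1}
{"tx": 0.063, "ty": -0.066, "tz": 0.007, "yaw": -0.1}
{"tx": 0.063, "ty": -0.066, "tz": 0.007, "yaw": -0.1}
{"tx": 0.063, "ty": -0.066, "tz": 0.007, "yaw": -0.1}
{"tx": 0.063, "ty": -0.067, "tz": 0.007, "yaw": -0.0}
{"tx": 0.062, "ty": -0.066, "tz": 0.006, "yaw": -0.1}
```

All keys are needed in every row.

>>> {"api": "carry_out", "payload": {
  "targets": [
    {"jaw": -1, "tx": 0.031, "ty": -0.033, "tz": 0.003, "yaw": 0},
    {"jaw": -1, "tx": 0.031, "ty": -0.033, "tz": 0.003, "yaw": 0},
    {"jaw": -1, "tx": 0.031, "ty": -0.033, "tz": 0.003, "yaw": 0},
    {"jaw": -1, "tx": 0.031, "ty": -0.033, "tz": 0.003, "yaw": 0},
    {"jaw": -1, "tx": 0.031, "ty": -0.033, "tz": 0.003, "yaw": 0},
    {"jaw": -1, "tx": 0.031, "ty": -0.033, "tz": 0.003, "yaw": 0},
    {"jaw": -1, "tx": 0.031, "ty": -0.033, "tz": 0.003, "yaw": 0},
    {"jaw": -1, "tx": 0.031, "ty": -0.033, "tz": 0.003, "yaw": 0}
  ],
  "squeeze": 20
}}

```text
clock: 2.15
tcp_pos: [0.3434, -0.1548, 0.1802]
orientation: [179.9, -0.1, 23.1]
force: [1.2, 0.7, 0.7]
grip_width: 0.0939
```

```bash
python3 plan.py 0.4622 0.184 0.15 24.2 8
```

```text
clock 2.1 pos [ 0.3434 -0.1548  0.1802] rpy [ 1.7987e+02 -8.0000e-02  2.3080e+01] F [1.2 0.7 0.7] w 0.0939
{"tx": 0.03, "ty": -0.033, "tz": 0.004, "yaw": -0.1}
{"tx": 0.03, "ty": -0.033, "tz": 0.004, "yaw": -0.1}
{"tx": 0.03, "ty": -0.033, "tz": 0.004, "yaw": -0.2}
{"tx": 0.031, "ty": -0.033, "tz": 0.004, "yaw": -0.1}
{"tx": 0.031, "ty": -0.033, "tz": 0.004, "yaw": -0.2}
{"tx": 0.031, "ty": -0.033, "tz": 0.003, "yaw": -0.1}
{"tx": 0.031, "ty": -0.033, "tz": 0.004, "yaw": -0.2}
{"tx": 0.03, "ty": -0.032, "tz": 0.003, "yaw": -0.1}
```

>>> {"api": "carry_out", "payload": {
  "targets": [
    {"jaw": -1, "tx": 0.03, "ty": -0.033, "tz": 0.004, "yaw": -0.1},
    {"jaw": -1, "tx": 0.03, "ty": -0.033, "tz": 0.004, "yaw": -0.1},
    {"jaw": -1, "tx": 0.03, "ty": -0.033, "tz": 0.004, "yaw": -0.2},
    {"jaw": -1, "tx": 0.031, "ty": -0.033, "tz": 0.004, "yaw": -0.1},
    {"jaw": -1, "tx": 0.031, "ty": -0.033, "tz": 0.004, "yaw": -0.2},
    {"jaw": -1, "tx": 0.031, "ty": -0.033, "tz": 0.003, "yaw": -0.1},
    {"jaw": -1, "tx": 0.031, "ty": -0.033, "tz": 0.004, "yaw": -0.2},
    {"jaw": -1, "tx": 0.03, "ty": -0.032, "tz": 0.003, "yaw": -0.1}
  ]
}}

```text
clock: 2.95
tcp_pos: [0.4646, 0.1998, 0.1511]
orientation: [179.7, -0.4, 24.3]
force: [1.0, -0.3, 0.2]
grip_width: 0.094
```

```bash
python3 plan.py 0.4622 0.184 0.006 24.2 8
```

```text
clock 3.0 pos [0.4646 0.1998 0.1511] rpy [179.67  -0.42  24.25] F [ 1.  -0.3  0.2] w 0.094
{"tx": -0.001, "ty": 0.002, "tz": 0.018, "yaw": 0.0}
{"tx": -0.001, "ty": 0.002, "tz": 0.018, "yaw": 0.0}
{"tx": -0.001, "ty": 0.002, "tz": 0.018, "yaw": 0.0}
{"tx": -0.001, "ty": 0.001, "tz": 0.018, "yaw": 0.0}
{"tx": -0.001, "ty": 0.002, "tz": 0.018, "yaw": 0.0}
{"tx": -0.001, "ty": 0.001, "tz": 0.018, "yaw": 0.0}
{"tx": -0.001, "ty": 0.002, "tz": 0.019, "yaw": 0.0}
{"tx": -0.002, "ty": 0.001, "tz": 0.018, "yaw": 0.1}
```

>>> {"api": "carry_out", "payload": {
  "targets": [
    {"jaw": -1, "tx": -0.002, "ty": 0.004, "tz": 0.01, "yaw": 0},
    {"jaw": -1, "tx": -0.003, "ty": 0.004, "tz": 0.015, "yaw": 0},
    {"jaw": -1, "tx": -0.002, "ty": 0.004, "tz": 0.015, "yaw": 0},
    {"jaw": -1, "tx": -0.001, "ty": 0.001, "tz": 0.015, "yaw": 0},
    {"jaw": -1, "tx": 0, "ty": 0, "tz": 0.01, "yaw": 0},
    {"jaw": -1, "tx": 0, "ty": 0, "tz": 0.005, "yaw": 0},
    {"jaw": -1, "tx": 0, "ty": 0, "tz": 0, "yaw": 0},
    {"jaw": -1, "tx": 0, "ty": 0, "tz": 0, "yaw": 0}
  ]
}}

```text
clock: 3.75
tcp_pos: [0.4635, 0.1874, 0.0777]
orientation: [179.7, -0.4, 24.6]
force: [-0.2, -0.6, -0.8]
grip_width: 0.0941
```

```bash
python3 plan.py 0.4622 0.184 0.006 24.2 5
```

```text
clock 3.8 pos [0.4635 0.1874 0.0777] rpy [179.68  -0.42  24.59] F [-0.2 -0.6 -0.8] w 0.0941
{"tx": -0.001, "ty": 0.001, "tz": 0.014, "yaw": 0.1}
{"tx": -0.0, "ty": 0.0, "tz": 0.014, "yaw": 0.1}
{"tx": -0.001, "ty": 0.001, "tz": 0.015, "yaw": 0.1}
{"tx": -0.0, "ty": 0.0, "tz": 0.014, "yaw": 0.0}
{"tx": -0.001, "ty": 0.001, "tz": 0.015, "yaw": 0.1}
```

>>> {"api": "carry_out", "payload": {
  "targets": [
    {"jaw": -1, "tx": -0.001, "ty": 0.001, "tz": 0.014, "yaw": 0.1},
    {"jaw": -1, "tx": 0, "ty": 0.001, "tz": 0.014, "yaw": 0.1},
    {"jaw": -1, "tx": 0, "ty": 0.001, "tz": 0.015, "yaw": 0.1},
    {"jaw": -1, "tx": 0, "ty": 0, "tz": 0.012, "yaw": 0},
    {"jaw": -1, "tx": 0, "ty": 0, "tz": 0.008, "yaw": 0},
    {"jaw": -1, "tx": 0, "ty": 0, "tz": 0.004, "yaw": 0},
    {"jaw": -1, "tx": 0, "ty": 0, "tz": 0, "yaw": 0},
    {"jaw": -1, "tx": 0, "ty": 0, "tz": 0, "yaw": 0}
  ]
}}

```text
clock: 4.55
tcp_pos: [0.4676, 0.1852, 0.0126]
orientation: [179.6, -0.9, 24.3]
force: [-0.5, -0.4, 0.7]
grip_width: 0.0938
```

```bash
python3 plan.py 0.4622 0.184 0.006 24.2 2; python3 -c "
from h import *
p=shot('scene','s1.png');p=shot('top','t2.png');cv2.imwrite('pics/z3.png',cv2.resize(p['frame'][215:360,140:330],None,fx=4,fy=4))"
```

```text
clock 4.5 pos [0.4676 0.1852 0.0126] rpy [179.63  -0.89  24.3 ] F [-0.5 -0.4  0.7] w 0.0938
{"tx": -0.003, "ty": -0.001, "tz": 0.003, "yaw": 0.1}
{"tx": -0.002, "ty": -0.0, "tz": 0.004, "yaw": 0.0}
```

View pics/s1.png

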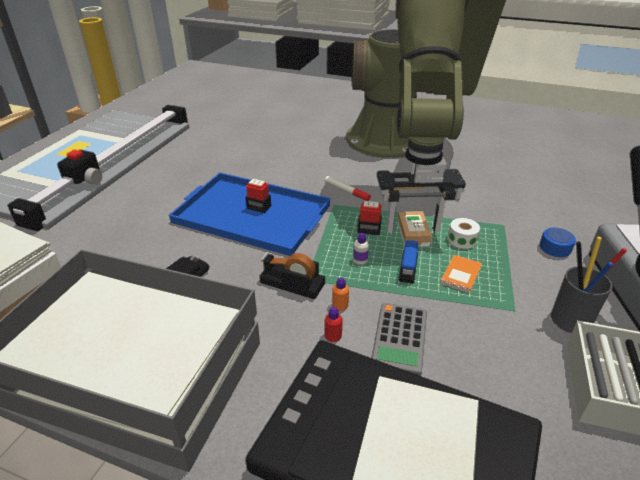

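The scene view shows the fingers straddling the card box, clear of its neighbours. I'll trim the position and close.

>>> {"api": "carry_out", "payload": {
  "targets": [
    {"jaw": -1, "tx": -0.003, "ty": -0.001, "tz": 0.003, "yaw": 0.1},
    {"jaw": -1, "tx": -0.002, "ty": 0, "tz": 0.003, "yaw": 0},
    {"jaw": -1, "tx": 0, "ty": 0, "tz": 0, "yaw": 0},
    {"jaw": 1, "tx": 0, "ty": 0, "tz": 0, "yaw": 0},
    {"jaw": 1, "tx": 0, "ty": 0, "tz": 0, "yaw": 0},
    {"jaw": 1, "tx": 0, "ty": 0, "tz": 0, "yaw": 0},
    {"jaw": 1, "tx": 0, "ty": 0, "tz": 0, "yaw": 0},
    {"jaw": 1, "tx": 0, "ty": 0, "tz": 0, "yaw": 0}
  ]
}}

```text
clock: 5.45
tcp_pos: [0.4627, 0.1841, 0.0069]
orientation: [179.6, -1.0, 24.2]
force: [-0.2, -0.3, -0.8]
grip_width: 0.058
```

```bash
python3 plan.py 0.4622 0.184 0.006 24.2 2
```

```text
clock 5.5 pos [0.4627 0.1841 0.0069] rpy [179.63  -0.98  24.19] F [-0.2 -0.3 -0.8] w 0.058
{"tx": -0.0, "ty": -0.0, "tz": 0.0, "yaw": -0.0}
{"tx": -0.001, "ty": -0.0, "tz": 0.001, "yaw": -0.0}
```

>>> {"api": "carry_out", "payload": {
  "targets": [
    {"jaw": 1, "tx": 0, "ty": 0, "tz": -0.01, "yaw": 0},
    {"jaw": 1, "tx": 0, "ty": 0, "tz": -0.02, "yaw": 0},
    {"jaw": 1, "tx": 0, "ty": 0, "tz": -0.025, "yaw": 0},
    {"jaw": 1, "tx": 0, "ty": 0, "tz": -0.025, "yaw": 0},
    {"jaw": 1, "tx": 0, "ty": 0, "tz": -0.025, "yaw": 0},
    {"jaw": 1, "tx": 0, "ty": 0, "tz": -0.02, "yaw": 0},
    {"jaw": 1, "tx": 0, "ty": 0, "tz": -0.01, "yaw": 0},
    {"jaw": 1, "tx": 0, "ty": 0, "tz": 0, "yaw": 0}
  ]
}}

```text
clock: 6.25
tcp_pos: [0.4589, 0.1835, 0.15]
orientation: [179.6, -0.9, 24.2]
force: [0.0, -0.6, -2.8]
grip_width: 0.0577
```

```bash
python3 plan.py 0.497 -0.1131 0.14 -2.4 10
```

```text
clock 6.2 pos [0.4589 0.1835 0.15  ] rpy [179.63  -0.88  24.2 ] F [ 0.  -0.6 -2.8] w 0.0577
{"tx": -0.009, "ty": 0.029, "tz": 0.001, "yaw": 2.7}
{"tx": -0.007, "ty": 0.029, "tz": 0.001, "yaw": 2.7}
{"tx": -0.006, "ty": 0.029, "tz": 0.001, "yaw": 2.6}
{"tx": -0.005, "ty": 0.03, "tz": 0.001, "yaw": 2.7}
{"tx": -0.003, "ty": 0.03, "tz": 0.001, "yaw": 2.6}
{"tx": -0.002, "ty": 0.03, "tz": 0.001, "yaw": 2.7}
{"tx": -0.0, "ty": 0.03, "tz": 0.001, "yaw": 2.6}
{"tx": 0.001, "ty": 0.03, "tz": 0.001, "yaw": 2.7}
{"tx": 0.002, "ty": 0.029, "tz": 0.001, "yaw": 2.6}
{"tx": 0.003, "ty": 0.029, "tz": 0.001, "yaw": 2.7}
```

>>> {"api": "carry_out", "payload": {
  "targets": [
    {"jaw": 1, "tx": -0.009, "ty": 0.029, "tz": 0, "yaw": 2.7},
    {"jaw": 1, "tx": -0.007, "ty": 0.029, "tz": 0, "yaw": 2.7},
    {"jaw": 1, "tx": -0.006, "ty": 0.029, "tz": 0, "yaw": 2.6},
    {"jaw": 1, "tx": -0.005, "ty": 0.03, "tz": 0, "yaw": 2.7},
    {"jaw": 1, "tx": -0.003, "ty": 0.03, "tz": 0, "yaw": 2.6},
    {"jaw": 1, "tx": -0.002, "ty": 0.03, "tz": 0, "yaw": 2.7},
    {"jaw": 1, "tx": 0, "ty": 0.03, "tz": 0, "yaw": 2.6},
    {"jaw": 1, "tx": 0.001, "ty": 0.03, "tz": 0, "yaw": 2.7}
  ]
}}

```text
clock: 7.05
tcp_pos: [0.4859, -0.0611, 0.1428]
orientation: [-180.0, -0.3, 2.4]
force: [0.1, -0.2, -2.3]
grip_width: 0.0575
```

```bash
python3 plan.py 0.497 -0.1131 0.14 -2.4 4
```

```text
clock 7.0 pos [ 0.4859 -0.0611  0.1428] rpy [-179.95   -0.33    2.42] F [ 0.1 -0.2 -2.3] w 0.0575
{"tx": 0.002, "ty": 0.013, "tz": 0.001, "yaw": 1.2}
{"tx": 0.003, "ty": 0.013, "tz": 0.001, "yaw": 1.2}
{"tx": 0.003, "ty": 0.013, "tz": 0.0, "yaw": 1.2}
{"tx": 0.003, "ty": 0.013, "tz": 0.001, "yaw": 1.2}
```

>>> {"api": "carry_out", "payload": {
  "targets": [
    {"jaw": 1, "tx": 0.002, "ty": 0.013, "tz": 0, "yaw": 1},
    {"jaw": 1, "tx": 0.003, "ty": 0.012, "tz": 0, "yaw": 1},
    {"jaw": 1, "tx": 0.003, "ty": 0.01, "tz": 0, "yaw": 1},
    {"jaw": 1, "tx": 0.002, "ty": 0.006, "tz": 0, "yaw": 0.6},
    {"jaw": 1, "tx": 0.001, "ty": 0.002, "tz": 0, "yaw": 0.2},
    {"jaw": 1, "tx": 0, "ty": 0, "tz": 0, "yaw": 0},
    {"jaw": 1, "tx": 0, "ty": 0, "tz": 0, "yaw": 0},
    {"jaw": 1, "tx": 0, "ty": 0, "tz": 0, "yaw": 0}
  ]
}}

```text
clock: 7.85
tcp_pos: [0.4974, -0.1061, 0.1397]
orientation: [-179.9, -0.1, -1.6]
force: [0.2, 0.2, -2.4]
grip_width: 0.0579
```

```bash
python3 plan.py 0.497 -0.1131 0.03 -2.4 6;  python3 - <<'E'
from m import *
p=shot('top','t3.png');cv2.imwrite('pics/z4.png',cv2.resize(p['frame'][215:365,350:560],None,fx=3.8,fy=3.8))
shot('scene','s3.png')
E
```

```text
clock 7.8 pos [ 0.4974 -0.1061  0.1397] rpy [-1.7985e+02 -6.0000e-02 -1.6300e+00] F [ 0.2  0.2 -2.4] w 0.0579
{"tx": -0.0, "ty": 0.001, "tz": 0.018, "yaw": 0.1}
{"tx": -0.0, "ty": 0.001, "tz": 0.018, "yaw": 0.1}
{"tx": -0.0, "ty": 0.001, "tz": 0.018, "yaw": 0.1}
{"tx": -0.0, "ty": 0.001, "tz": 0.019, "yaw": 0.2}
{"tx": -0.0, "ty": 0.002, "tz": 0.018, "yaw": 0.1}
{"tx": -0.0, "ty": 0.001, "tz": 0.019, "yaw": 0.2}
```

View pics/s3.png

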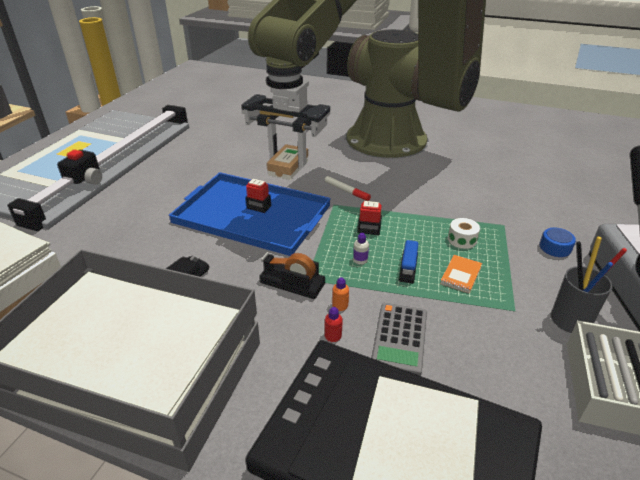

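View pics/t3.png

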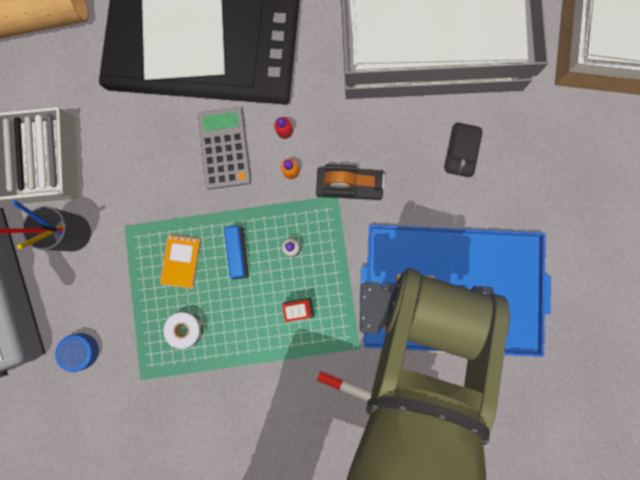

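>>> {"api": "carry_out", "payload": {
  "targets": [
    {"jaw": 1, "tx": 0, "ty": 0.002, "tz": 0.015, "yaw": 0.2},
    {"jaw": 1, "tx": 0, "ty": 0.002, "tz": 0.018, "yaw": 0.2},
    {"jaw": 1, "tx": 0, "ty": 0.002, "tz": 0.018, "yaw": 0.2},
    {"jaw": 1, "tx": 0, "ty": 0.001, "tz": 0.018, "yaw": 0.2},
    {"jaw": 1, "tx": 0, "ty": 0, "tz": 0.015, "yaw": 0},
    {"jaw": 1, "tx": 0, "ty": 0, "tz": 0.008, "yaw": 0},
    {"jaw": 1, "tx": 0, "ty": 0, "tz": 0, "yaw": 0},
    {"jaw": 1, "tx": 0, "ty": 0, "tz": 0, "yaw": 0}
  ]
}}

```text
clock: 8.75
tcp_pos: [0.4984, -0.1122, 0.0463]
orientation: [-179.9, -0.3, -2.3]
force: [0.1, -0.6, -0.6]
grip_width: 0.0578
```

```bash
python3 plan.py 0.497 -0.1131 0.012 -2.4 4
```

```text
clock 8.8 pos [ 0.4984 -0.1122  0.0463] rpy [-179.9    -0.27   -2.33] F [ 0.1 -0.6 -0.6] w 0.0578
{"tx": -0.0, "ty": 0.0, "tz": 0.009, "yaw": 0.0}
{"tx": -0.0, "ty": 0.0, "tz": 0.008, "yaw": 0.0}
{"tx": -0.001, "ty": 0.0, "tz": 0.009, "yaw": 0.0}
{"tx": -0.0, "ty": 0.001, "tz": 0.008, "yaw": 0.1}
```

>>> {"api": "carry_out", "payload": {
  "targets": [
    {"jaw": 1, "tx": 0, "ty": 0, "tz": 0.008, "yaw": 0},
    {"jaw": 1, "tx": -0.001, "ty": 0, "tz": 0.008, "yaw": 0},
    {"jaw": 1, "tx": -0.001, "ty": 0, "tz": 0.007, "yaw": 0},
    {"jaw": 1, "tx": 0, "ty": 0, "tz": 0.005, "yaw": 0},
    {"jaw": 1, "tx": 0, "ty": 0, "tz": 0.003, "yaw": 0},
    {"jaw": 1, "tx": 0, "ty": 0, "tz": 0, "yaw": 0},
    {"jaw": 1, "tx": 0, "ty": 0, "tz": 0, "yaw": 0},
    {"jaw": 1, "tx": 0, "ty": 0, "tz": 0, "yaw": 0}
  ]
}}

```text
clock: 9.55
tcp_pos: [0.4973, -0.1123, 0.0143]
orientation: [-179.9, -0.4, -2.3]
force: [0.2, 0.7, -2.4]
grip_width: 0.0577
```

```bash
python3 plan.py 0.497 -0.1131 0.012 -2.4 2
```

```text
clock 9.6 pos [ 0.4973 -0.1123  0.0143] rpy [-179.94   -0.41   -2.32] F [ 0.2  0.7 -2.4] w 0.0577
{"tx": -0.0, "ty": 0.0, "tz": 0.001, "yaw": 0.0}
{"tx": -0.0, "ty": 0.001, "tz": 0.001, "yaw": 0.1}
```

>>> {"api": "carry_out", "payload": {
  "targets": [
    {"jaw": 1, "tx": 0, "ty": 0.001, "tz": 0.001, "yaw": 0},
    {"jaw": 1, "tx": 0, "ty": 0, "tz": 0.001, "yaw": 0},
    {"jaw": 1, "tx": 0, "ty": 0, "tz": 0.001, "yaw": 0},
    {"jaw": 1, "tx": 0, "ty": 0, "tz": 0, "yaw": 0},
    {"jaw": -0.5, "tx": 0, "ty": 0, "tz": 0, "yaw": 0},
    {"jaw": -0.5, "tx": 0, "ty": 0, "tz": 0, "yaw": 0},
    {"jaw": -0.5, "tx": 0, "ty": 0, "tz": 0, "yaw": 0},
    {"jaw": -0.5, "tx": 0, "ty": 0, "tz": 0, "yaw": 0}
  ]
}}

```text
clock: 10.35
tcp_pos: [0.4981, -0.1136, 0.0121]
orientation: [-180.0, -0.5, -2.3]
force: [0.2, 0.3, 0.4]
grip_width: 0.0705
```

>>> {"api": "carry_out", "payload": {
  "targets": [
    {"jaw": -0.5, "tx": 0, "ty": 0, "tz": -0.01, "yaw": 0},
    {"jaw": -0.5, "tx": 0, "ty": 0, "tz": -0.02, "yaw": 0},
    {"jaw": -0.5, "tx": 0, "ty": 0, "tz": -0.025, "yaw": 0},
    {"jaw": -0.5, "tx": 0, "ty": 0, "tz": -0.025, "yaw": 0},
    {"jaw": -0.5, "tx": 0, "ty": 0, "tz": -0.025, "yaw": 0},
    {"jaw": -0.5, "tx": 0, "ty": 0, "tz": -0.02, "yaw": 0},
    {"jaw": -0.5, "tx": 0, "ty": 0, "tz": -0.005, "yaw": 0},
    {"jaw": -0.5, "tx": 0, "ty": 0, "tz": 0, "yaw": 0}
  ]
}}

```text
clock: 11.15
tcp_pos: [0.4966, -0.1135, 0.1515]
orientation: [180.0, -0.7, -2.3]
force: [-0.4, 0.1, -0.2]
grip_width: 0.0703
```

```bash
python3 plan.py 0.4436 0.2915 0.14 50 16
```

```text
clock 11.2 pos [ 0.4966 -0.1135  0.1515] rpy [180.    -0.66  -2.31] F [-0.4  0.1 -0.2] w 0.0703
{"tx": -0.004, "ty": -0.025, "tz": 0.001, "yaw": -3.3}
{"tx": -0.003, "ty": -0.025, "tz": 0.001, "yaw": -3.3}
{"tx": -0.001, "ty": -0.026, "tz": 0.001, "yaw": -3.3}
{"tx": 0.0, "ty": -0.026, "tz": 0.001, "yaw": -3.3}
{"tx": 0.001, "ty": -0.025, "tz": 0.001, "yaw": -3.3}
{"tx": 0.003, "ty": -0.025, "tz": 0.001, "yaw": -3.3}
{"tx": 0.004, "ty": -0.025, "tz": 0.001, "yaw": -3.3}
{"tx": 0.006, "ty": -0.025, "tz": 0.0, "yaw": -3.2}
{"tx": 0.007, "ty": -0.025, "tz": 0.001, "yaw": -3.3}
{"tx": 0.009, "ty": -0.024, "tz": 0.0, "yaw": -3.2}
{"tx": 0.01, "ty": -0.023, "tz": 0.001, "yaw": -3.3}
{"tx": 0.011, "ty": -0.023, "tz": 0.0, "yaw": -3.2}
{"tx": 0.013, "ty": -0.022, "tz": 0.001, "yaw": -3.3}
{"tx": 0.014, "ty": -0.022, "tz": 0.0, "yaw": -3.2}
{"tx": 0.015, "ty": -0.021, "tz": 0.001, "yaw": -3.3}
{"tx": 0.016, "ty": -0.019, "tz": 0.0, "yaw": -3.2}
```

>>> {"api": "carry_out", "payload": {
  "targets": [
    {"jaw": -1, "tx": -0.004, "ty": -0.025, "tz": 0, "yaw": -3.3},
    {"jaw": -1, "tx": -0.003, "ty": -0.025, "tz": 0, "yaw": -3.3},
    {"jaw": -1, "tx": -0.001, "ty": -0.026, "tz": 0, "yaw": -3.3},
    {"jaw": -1, "tx": 0, "ty": -0.026, "tz": 0, "yaw": -3.3},
    {"jaw": -1, "tx": 0.001, "ty": -0.025, "tz": 0, "yaw": -3.3},
    {"jaw": -1, "tx": 0.003, "ty": -0.025, "tz": 0, "yaw": -3.3},
    {"jaw": -1, "tx": 0.004, "ty": -0.025, "tz": 0, "yaw": -3.3},
    {"jaw": -1, "tx": 0.006, "ty": -0.025, "tz": 0, "yaw": -3.2}
  ]
}}

```text
clock: 11.95
tcp_pos: [0.4644, 0.0933, 0.1432]
orientation: [180.0, -0.0, 24.7]
force: [0.7, -0.1, -0.6]
grip_width: 0.0939
```

```bash
python3 plan.py 0.4436 0.2915 0.14 50 9
```

```text
clock 11.9 pos [0.4644 0.0933 0.1432] rpy [ 1.7997e+02 -1.0000e-02  2.4690e+01] F [ 0.7 -0.1 -0.6] w 0.0939
{"tx": 0.007, "ty": -0.021, "tz": 0.0, "yaw": -2.8}
{"tx": 0.008, "ty": -0.021, "tz": 0.0, "yaw": -2.8}
{"tx": 0.009, "ty": -0.02, "tz": 0.0, "yaw": -2.8}
{"tx": 0.01, "ty": -0.02, "tz": 0.001, "yaw": -2.8}
{"tx": 0.011, "ty": -0.019, "tz": 0.0, "yaw": -2.8}
{"tx": 0.012, "ty": -0.019, "tz": 0.001, "yaw": -2.8}
{"tx": 0.013, "ty": -0.018, "tz": 0.0, "yaw": -2.8}
{"tx": 0.014, "ty": -0.017, "tz": 0.001, "yaw": -2.9}
{"tx": 0.014, "ty": -0.016, "tz": 0.0, "yaw": -2.8}
```

>>> {"api": "carry_out", "payload": {
  "targets": [
    {"jaw": -1, "tx": 0.007, "ty": -0.021, "tz": 0, "yaw": -2.8},
    {"jaw": -1, "tx": 0.008, "ty": -0.021, "tz": 0, "yaw": -2.8},
    {"jaw": -1, "tx": 0.009, "ty": -0.02, "tz": 0, "yaw": -2.8},
    {"jaw": -1, "tx": 0.01, "ty": -0.02, "tz": 0, "yaw": -2.8},
    {"jaw": -1, "tx": 0.011, "ty": -0.019, "tz": 0, "yaw": -2.8},
    {"jaw": -1, "tx": 0.012, "ty": -0.019, "tz": 0, "yaw": -2.8},
    {"jaw": -1, "tx": 0.01, "ty": -0.015, "tz": 0, "yaw": -2.8},
    {"jaw": -1, "tx": 0.008, "ty": -0.01, "tz": 0, "yaw": -2.8}
  ]
}}

```text
clock: 12.75
tcp_pos: [0.4391, 0.2633, 0.1338]
orientation: [-179.6, 0.7, 48.2]
force: [-0.1, -0.6, -0.4]
grip_width: 0.0941
```

```bash
python3 plan.py 0.4436 0.2915 0.06 50 5;  python3 - <<'E'
from m import *
p=shot('top','t4.png');cv2.imwrite('pics/z5.png',cv2.resize(p['frame'][215:365,350:560],None,fx=3.8,fy=3.8,interpolation=cv2.INTER_CUBIC))
E
```

```text
clock 12.8 pos [0.4391 0.2633 0.1338] rpy [-179.64    0.69   48.19] F [-0.1 -0.6 -0.4] w 0.0941
{"tx": 0.005, "ty": -0.003, "tz": 0.015, "yaw": -0.4}
{"tx": 0.005, "ty": -0.003, "tz": 0.015, "yaw": -0.4}
{"tx": 0.005, "ty": -0.003, "tz": 0.015, "yaw": -0.3}
{"tx": 0.005, "ty": -0.003, "tz": 0.014, "yaw": -0.4}
{"tx": 0.004, "ty": -0.003, "tz": 0.015, "yaw": -0.3}
```

View pics/z5.png

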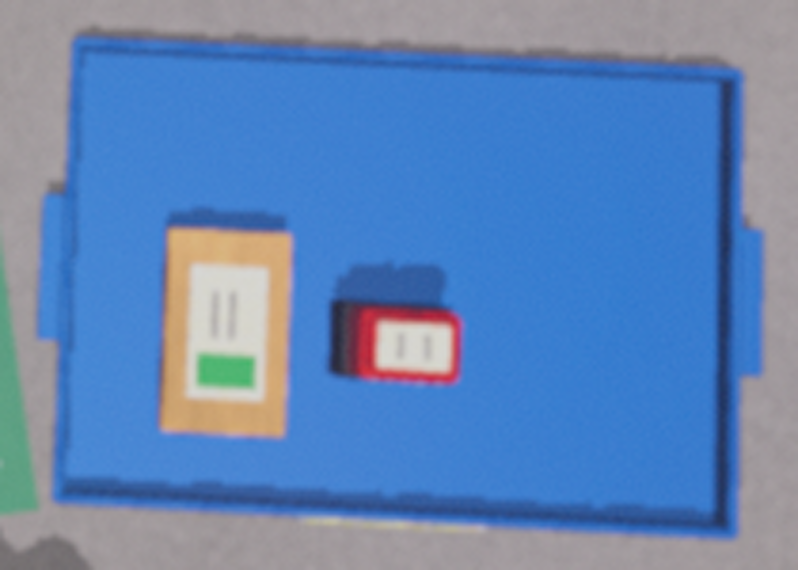

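Box top corners lie at about (165,226), (292,230), (285,437) and (160,433) in the zoom, so it's square beside the stamp. Next I'll measure the gap.

```bash
python3 - <<'E'
from m import *
p=ctrl.grab_frame('top')
g=lambda u,v,z: ray(p,350+u/3.8-.4,215+v/3.8-.4,z)[:2].round(4)
P=[g(*a,.036) for a in [(165,226),(292,230),(285,437),(160,433)]]; print(np.mean(P,0),P)
print('stamp left edge',g(331,338,.015), g(331,338,.03),'front cap', g(415,383,.072))
E
```

```text
[ 0.497625 -0.11325 ] [array([ 0.5465, -0.0851]), array([ 0.5451, -0.1448]), array([ 0.4488, -0.1407]), array([ 0.4501, -0.0824])]
stamp left edge [ 0.4939 -0.1662] [ 0.4946 -0.1636] front cap [ 0.4767 -0.1938]
```

>>> {"api": "carry_out", "payload": {
  "targets": [
    {"jaw": -1, "tx": 0.006, "ty": -0.004, "tz": 0.01, "yaw": -0.4},
    {"jaw": -1, "tx": 0.006, "ty": -0.004, "tz": 0.015, "yaw": -0.4},
    {"jaw": -1, "tx": 0.006, "ty": -0.004, "tz": 0.015, "yaw": -0.3},
    {"jaw": -1, "tx": 0.004, "ty": -0.002, "tz": 0.015, "yaw": -0.4},
    {"jaw": -1, "tx": 0.002, "ty": -0.001, "tz": 0.01, "yaw": -0.2},
    {"jaw": -1, "tx": 0, "ty": 0, "tz": 0.005, "yaw": 0},
    {"jaw": -1, "tx": 0, "ty": 0, "tz": 0, "yaw": 0},
    {"jaw": -1, "tx": 0, "ty": 0, "tz": 0, "yaw": 0}
  ]
}}

```text
clock: 13.65
tcp_pos: [0.4439, 0.2884, 0.0572]
orientation: [-179.6, 0.8, 49.4]
force: [-0.2, 0.2, 0.1]
grip_width: 0.0942
```

```bash
python3 plan.py 0.4436 0.2915 0.01 50 5
```

```text
clock 13.7 pos [0.4439 0.2884 0.0572] rpy [-179.61    0.8    49.44] F [-0.2  0.2  0.1] w 0.0942
{"tx": 0.0, "ty": -0.0, "tz": 0.009, "yaw": -0.1}
{"tx": 0.001, "ty": -0.001, "tz": 0.01, "yaw": -0.1}
{"tx": 0.0, "ty": -0.0, "tz": 0.009, "yaw": -0.1}
{"tx": 0.001, "ty": -0.001, "tz": 0.01, "yaw": -0.1}
{"tx": 0.0, "ty": -0.0, "tz": 0.009, "yaw": -0.2}
```

>>> {"api": "carry_out", "payload": {
  "targets": [
    {"jaw": -1, "tx": 0.001, "ty": -0.001, "tz": 0.01, "yaw": 0},
    {"jaw": -1, "tx": 0.001, "ty": -0.001, "tz": 0.012, "yaw": 0},
    {"jaw": -1, "tx": 0.001, "ty": 0, "tz": 0.012, "yaw": 0},
    {"jaw": -1, "tx": 0, "ty": 0, "tz": 0.008, "yaw": 0},
    {"jaw": -1, "tx": 0, "ty": 0, "tz": 0.004, "yaw": 0},
    {"jaw": -1, "tx": 0, "ty": 0, "tz": 0.002, "yaw": 0},
    {"jaw": -1, "tx": 0, "ty": 0, "tz": 0, "yaw": 0},
    {"jaw": -1, "tx": 0, "ty": 0, "tz": 0, "yaw": 0}
  ]
}}

```text
clock: 14.45
tcp_pos: [0.444, 0.2919, 0.0056]
orientation: [-179.6, 0.7, 49.4]
force: [0.4, 0.5, -0.0]
grip_width: 0.0939
```

```bash
python3 plan.py 0.4436 0.2915 0.01 50 2
```

```text
clock 14.4 pos [0.444  0.2919 0.0056] rpy [-179.64    0.73   49.4 ] F [ 0.4  0.5 -0. ] w 0.0939
{"tx": -0.0, "ty": -0.0, "tz": -0.002, "yaw": -0.3}
{"tx": -0.001, "ty": -0.0, "tz": -0.002, "yaw": -0.3}
```

>>> {"api": "carry_out", "payload": {
  "targets": [
    {"jaw": 1, "tx": 0, "ty": 0, "tz": -0.002, "yaw": 0},
    {"jaw": 1, "tx": 0, "ty": 0, "tz": -0.002, "yaw": 0},
    {"jaw": 1, "tx": 0, "ty": 0, "tz": 0, "yaw": 0},
    {"jaw": 1, "tx": 0, "ty": 0, "tz": 0, "yaw": 0},
    {"jaw": 1, "tx": 0, "ty": 0, "tz": 0, "yaw": 0},
    {"jaw": 1, "tx": 0, "ty": 0, "tz": 0, "yaw": 0},
    {"jaw": 1, "tx": 0, "ty": 0, "tz": 0, "yaw": 0},
    {"jaw": 1, "tx": 0, "ty": 0, "tz": 0, "yaw": 0}
  ],
  "squeeze": 15
}}

```text
clock: 15.25
tcp_pos: [0.4447, 0.2923, 0.0112]
orientation: [-179.7, 0.6, 49.4]
force: [0.1, 0.7, 0.1]
grip_width: 0.0633
```

>>> {"api": "carry_out", "payload": {
  "targets": [
    {"jaw": 1, "tx": 0, "ty": 0, "tz": -0.01, "yaw": 0},
    {"jaw": 1, "tx": 0, "ty": 0, "tz": -0.02, "yaw": 0},
    {"jaw": 1, "tx": 0, "ty": 0, "tz": -0.025, "yaw": 0},
    {"jaw": 1, "tx": 0, "ty": 0, "tz": -0.025, "yaw": 0},
    {"jaw": 1, "tx": 0, "ty": 0, "tz": -0.025, "yaw": 0},
    {"jaw": 1, "tx": 0, "ty": 0, "tz": -0.02, "yaw": 0},
    {"jaw": 1, "tx": 0, "ty": 0, "tz": -0.005, "yaw": 0},
    {"jaw": 1, "tx": 0, "ty": 0, "tz": 0, "yaw": 0}
  ]
}}

```text
clock: 16.05
tcp_pos: [0.4453, 0.2923, 0.1491]
orientation: [-179.7, 0.7, 49.4]
force: [-0.3, -0.0, -2.6]
grip_width: 0.0637
```

```bash
python3 plan.py 0.49 -0.276 0.14 60 20
```

```text
clock 16.1 pos [0.4453 0.2923 0.1491] rpy [-179.66    0.68   49.39] F [-0.3 -0.  -2.6] w 0.0637
{"tx": -0.02, "ty": 0.02, "tz": 0.0, "yaw": -0.5}
{"tx": -0.02, "ty": 0.02, "tz": 0.0, "yaw": -0.5}
{"tx": -0.02, "ty": 0.02, "tz": 0.001, "yaw": -0.5}
{"tx": -0.021, "ty": 0.02, "tz": 0.0, "yaw": -0.5}
{"tx": -0.021, "ty": 0.019, "tz": 0.001, "yaw": -0.5}
{"tx": -0.021, "ty": 0.019, "tz": 0.0, "yaw": -0.5}
{"tx": -0.021, "ty": 0.019, "tz": 0.001, "yaw": -0.5}
{"tx": -0.021, "ty": 0.019, "tz": 0.0, "yaw": -0.5}
{"tx": -0.022, "ty": 0.019, "tz": 0.001, "yaw": -0.6}
{"tx": -0.022, "ty": 0.019, "tz": 0.0, "yaw": -0.5}
{"tx": -0.022, "ty": 0.018, "tz": 0.001, "yaw": -0.6}
{"tx": -0.022, "ty": 0.018, "tz": 0.0, "yaw": -0.5}
{"tx": -0.022, "ty": 0.018, "tz": 0.001, "yaw": -0.6}
{"tx": -0.022, "ty": 0.018, "tz": 0.0, "yaw": -0.5}
{"tx": -0.023, "ty": 0.017, "tz": 0.001, "yaw": -0.6}
{"tx": -0.023, "ty": 0.017, "tz": 0.0, "yaw": -0.5}
{"tx": -0.023, "ty": 0.017, "tz": 0.001, "yaw": -0.6}
{"tx": -0.023, "ty": 0.017, "tz": 0.0, "yaw": -0.5}
{"tx": -0.023, "ty": 0.017, "tz": 0.001, "yaw": -0.6}
{"tx": -0.023, "ty": 0.016, "tz": 0.0, "yaw": -0.5}
```

>>> {"api": "carry_out", "payload": {
  "targets": [
    {"jaw": 1, "tx": -0.02, "ty": 0.02, "tz": 0, "yaw": -0.5},
    {"jaw": 1, "tx": -0.02, "ty": 0.02, "tz": 0, "yaw": -0.5},
    {"jaw": 1, "tx": -0.02, "ty": 0.02, "tz": 0, "yaw": -0.5},
    {"jaw": 1, "tx": -0.021, "ty": 0.02, "tz": 0, "yaw": -0.5},
    {"jaw": 1, "tx": -0.021, "ty": 0.019, "tz": 0, "yaw": -0.5},
    {"jaw": 1, "tx": -0.021, "ty": 0.019, "tz": 0, "yaw": -0.5},
    {"jaw": 1, "tx": -0.021, "ty": 0.019, "tz": 0, "yaw": -0.5},
    {"jaw": 1, "tx": -0.021, "ty": 0.019, "tz": 0, "yaw": -0.5}
  ]
}}

```text
clock: 16.85
tcp_pos: [0.4598, 0.0595, 0.1417]
orientation: [-179.1, 1.2, 53.8]
force: [0.8, -0.4, -0.7]
grip_width: 0.0635
```

```bash
python3 plan.py 0.49 -0.276 0.14 60 12|sed -n '1,2p;9,$p'
```

```text
clock 16.9 pos [0.4598 0.0595 0.1417] rpy [-179.14    1.18   53.85] F [ 0.8 -0.4 -0.7] w 0.0635
{"tx": -0.021, "ty": 0.019, "tz": 0.0, "yaw": -0.5}
{"tx": -0.022, "ty": 0.017, "tz": 0.0, "yaw": -0.5}
{"tx": -0.022, "ty": 0.017, "tz": 0.0, "yaw": -0.5}
{"tx": -0.023, "ty": 0.017, "tz": 0.001, "yaw": -0.6}
{"tx": -0.023, "ty": 0.016, "tz": 0.0, "yaw": -0.5}
{"tx": -0.022, "ty": 0.017, "tz": 0.001, "yaw": -0.6}
```

>>> {"api": "carry_out", "payload": {
  "targets": [
    {"jaw": 1, "tx": -0.021, "ty": 0.019, "tz": -0.001, "yaw": -0.5},
    {"jaw": 1, "tx": -0.021, "ty": 0.019, "tz": -0.001, "yaw": -0.5},
    {"jaw": 1, "tx": -0.021, "ty": 0.019, "tz": -0.001, "yaw": -0.5},
    {"jaw": 1, "tx": -0.022, "ty": 0.018, "tz": -0.001, "yaw": -0.5},
    {"jaw": 1, "tx": -0.022, "ty": 0.018, "tz": -0.001, "yaw": -0.5},
    {"jaw": 1, "tx": -0.022, "ty": 0.018, "tz": -0.001, "yaw": -0.5},
    {"jaw": 1, "tx": -0.022, "ty": 0.018, "tz": -0.001, "yaw": -0.5},
    {"jaw": 1, "tx": -0.022, "ty": 0.017, "tz": -0.001, "yaw": -0.5}
  ]
}}

```text
clock: 17.65
tcp_pos: [0.4785, -0.1748, 0.1417]
orientation: [-178.3, 1.4, 58.0]
force: [-0.3, 0.7, -1.1]
grip_width: 0.0638
```

```bash
python3 plan.py 0.49 -0.276 0.14 60 5
```

```text
clock 17.6 pos [ 0.4785 -0.1748  0.1417] rpy [-178.29    1.38   58.02] F [-0.3  0.7 -1.1] w 0.0638
{"tx": -0.016, "ty": 0.013, "tz": 0.0, "yaw": -0.4}
{"tx": -0.016, "ty": 0.012, "tz": 0.0, "yaw": -0.4}
{"tx": -0.016, "ty": 0.013, "tz": 0.001, "yaw": -0.4}
{"tx": -0.016, "ty": 0.012, "tz": 0.0, "yaw": -0.4}
{"tx": -0.017, "ty": 0.012, "tz": 0.001, "yaw": -0.4}
```

>>> {"api": "carry_out", "payload": {
  "targets": [
    {"jaw": 1, "tx": -0.016, "ty": 0.013, "tz": 0, "yaw": -0.4},
    {"jaw": 1, "tx": -0.016, "ty": 0.012, "tz": 0, "yaw": -0.4},
    {"jaw": 1, "tx": -0.016, "ty": 0.012, "tz": 0, "yaw": -0.4},
    {"jaw": 1, "tx": -0.012, "ty": 0.009, "tz": 0, "yaw": -0.4},
    {"jaw": 1, "tx": -0.006, "ty": 0.005, "tz": 0, "yaw": 0},
    {"jaw": 1, "tx": -0.002, "ty": 0.002, "tz": 0, "yaw": 0},
    {"jaw": 1, "tx": 0, "ty": 0, "tz": 0, "yaw": 0},
    {"jaw": 1, "tx": 0, "ty": 0, "tz": 0, "yaw": 0}
  ]
}}

```text
clock: 18.45
tcp_pos: [0.4852, -0.2647, 0.133]
orientation: [-177.5, 1.3, 59.5]
force: [-0.7, -0.5, -0.7]
grip_width: 0.0637
```

```bash
python3 plan.py 0.49 -0.276 0.05 60 5
```

```text
clock 18.4 pos [ 0.4852 -0.2647  0.133 ] rpy [-177.53    1.34   59.5 ] F [-0.7 -0.5 -0.7] w 0.0637
{"tx": -0.001, "ty": 0.002, "tz": 0.017, "yaw": -0.1}
{"tx": -0.002, "ty": 0.002, "tz": 0.017, "yaw": -0.1}
{"tx": -0.001, "ty": 0.002, "tz": 0.016, "yaw": -0.1}
{"tx": -0.002, "ty": 0.002, "tz": 0.017, "yaw": -0.1}
{"tx": -0.001, "ty": 0.002, "tz": 0.016, "yaw": -0.1}
```

```bash
sed -i "s/Rm=R.from_euler('xyz',\[180,0,th\]/Rm=R.from_euler('xyz',[o[0],o[1],th]/" plan.py; python3 plan.py 0.49 -0.276 0.04 60 5
```

```text
clock 18.4 pos [ 0.4852 -0.2647  0.133 ] rpy [-177.53    1.34   59.5 ] F [-0.7 -0.5 -0.7] w 0.0637
{"tx": -0.001, "ty": 0.003, "tz": 0.019, "yaw": -0.1}
{"tx": -0.001, "ty": 0.003, "tz": 0.018, "yaw": -0.1}
{"tx": -0.001, "ty": 0.003, "tz": 0.019, "yaw": -0.1}
{"tx": -0.001, "ty": 0.002, "tz": 0.018, "yaw": -0.1}
{"tx": -0.001, "ty": 0.003, "tz": 0.019, "yaw": -0.1}
```

>>> {"api": "carry_out", "payload": {
  "targets": [
    {"jaw": 1, "tx": -0.001, "ty": 0.003, "tz": 0.014, "yaw": -0.1},
    {"jaw": 1, "tx": -0.001, "ty": 0.003, "tz": 0.018, "yaw": -0.1},
    {"jaw": 1, "tx": -0.001, "ty": 0.003, "tz": 0.018, "yaw": -0.1},
    {"jaw": 1, "tx": -0.001, "ty": 0.003, "tz": 0.018, "yaw": -0.1},
    {"jaw": 1, "tx": -0.001, "ty": 0.002, "tz": 0.01, "yaw": 0},
    {"jaw": 1, "tx": 0, "ty": 0, "tz": 0.004, "yaw": 0},
    {"jaw": 1, "tx": 0, "ty": 0, "tz": 0, "yaw": 0},
    {"jaw": 1, "tx": 0, "ty": 0, "tz": 0, "yaw": 0}
  ]
}}

```text
clock: 19.25
tcp_pos: [0.4913, -0.2735, 0.0444]
orientation: [-177.5, 1.3, 60.1]
force: [-0.1, 0.1, -0.2]
grip_width: 0.0637
```

```bash
python3 plan.py 0.49 -0.276 0.018 60 4;  python3 - <<'E'
from m import *
p=shot('scene','s5.png');cv2.imwrite('pics/z6.png',cv2.resize(p['frame'][80:270,150:390],None,fx=3,fy=3,interpolation=cv2.INTER_CUBIC))
E
```

```text
clock 19.2 pos [ 0.4913 -0.2735  0.0444] rpy [-177.51    1.3    60.13] F [-0.1  0.1 -0.2] w 0.0637
{"tx": -0.001, "ty": 0.0, "tz": 0.007, "yaw": 0.0}
{"tx": -0.0, "ty": 0.0, "tz": 0.006, "yaw": 0.0}
{"tx": -0.001, "ty": 0.001, "tz": 0.007, "yaw": 0.1}
{"tx": -0.0, "ty": 0.0, "tz": 0.006, "yaw": 0.0}
```

View pics/z6.png

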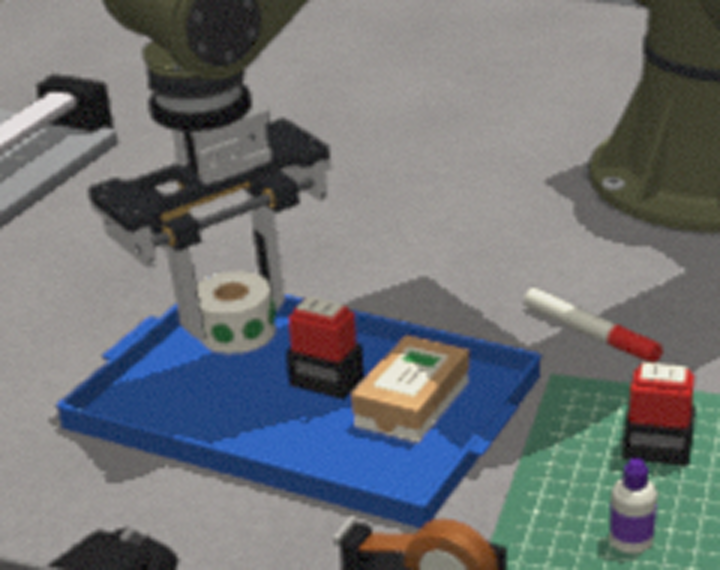

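The roll hangs level over the tray, right of the stamp and clear of it. Lowering it now.

>>> {"api": "carry_out", "payload": {
  "targets": [
    {"jaw": 1, "tx": -0.001, "ty": 0, "tz": 0.007, "yaw": 0},
    {"jaw": 1, "tx": -0.001, "ty": 0.001, "tz": 0.007, "yaw": 0},
    {"jaw": 1, "tx": 0, "ty": 0.001, "tz": 0.006, "yaw": 0},
    {"jaw": 1, "tx": 0, "ty": 0, "tz": 0.003, "yaw": 0},
    {"jaw": 1, "tx": 0, "ty": 0, "tz": 0.001, "yaw": 0},
    {"jaw": 1, "tx": 0, "ty": 0, "tz": 0, "yaw": 0},
    {"jaw": 1, "tx": 0, "ty": 0, "tz": 0, "yaw": 0},
    {"jaw": 1, "tx": 0, "ty": 0, "tz": 0, "yaw": 0}
  ]
}}

```text
clock: 20.1
tcp_pos: [0.4915, -0.2768, 0.0198]
orientation: [-177.7, 1.3, 60.1]
force: [0.9, 0.3, -1.0]
grip_width: 0.0634
```

```bash
python3 plan.py 0.49 -0.276 0.015 60 2
```

```text
clock 20.1 pos [ 0.4915 -0.2768  0.0198] rpy [-177.66    1.31   60.12] F [ 0.9  0.3 -1. ] w 0.0634
{"tx": 0.0, "ty": -0.001, "tz": 0.002, "yaw": 0.1}
{"tx": 0.0, "ty": -0.0, "tz": 0.003, "yaw": 0.0}
```

>>> {"api": "carry_out", "payload": {
  "targets": [
    {"jaw": 1, "tx": 0, "ty": -0.001, "tz": 0.002, "yaw": 0},
    {"jaw": 1, "tx": 0, "ty": 0, "tz": 0.002, "yaw": 0},
    {"jaw": 1, "tx": 0, "ty": 0, "tz": 0, "yaw": 0},
    {"jaw": 1, "tx": 0, "ty": 0, "tz": 0, "yaw": 0},
    {"jaw": -0.7, "tx": 0, "ty": 0, "tz": 0, "yaw": 0},
    {"jaw": -0.7, "tx": 0, "ty": 0, "tz": 0, "yaw": 0},
    {"jaw": -0.7, "tx": 0, "ty": 0, "tz": 0, "yaw": 0},
    {"jaw": -0.7, "tx": 0, "ty": 0, "tz": 0, "yaw": 0}
  ]
}}

```text
clock: 20.9
tcp_pos: [0.4908, -0.2765, 0.0163]
orientation: [-177.8, 1.3, 60.1]
force: [0.1, -0.2, -0.3]
grip_width: 0.0796
```

>>> {"api": "carry_out", "payload": {
  "targets": [
    {"jaw": -0.7, "tx": 0, "ty": 0, "tz": -0.01, "yaw": 0},
    {"jaw": -0.7, "tx": 0, "ty": 0, "tz": -0.02, "yaw": 0},
    {"jaw": -0.7, "tx": 0, "ty": 0, "tz": -0.025, "yaw": 0},
    {"jaw": -0.7, "tx": 0, "ty": 0, "tz": -0.025, "yaw": 0},
    {"jaw": -0.7, "tx": 0, "ty": 0, "tz": -0.025, "yaw": 0},
    {"jaw": -0.7, "tx": 0, "ty": 0, "tz": -0.02, "yaw": 0},
    {"jaw": -0.7, "tx": 0, "ty": 0, "tz": -0.005, "yaw": 0},
    {"jaw": -0.7, "tx": 0, "ty": 0, "tz": 0, "yaw": 0}
  ]
}}

```text
clock: 21.7
tcp_pos: [0.4969, -0.2763, 0.1554]
orientation: [-177.9, 1.3, 60.1]
force: [-1.1, -0.5, -0.9]
grip_width: 0.0801
```

```bash
python3 plan.py 0.5940 0.0985 0.15 0 16
```

```text
clock 21.7 pos [ 0.4969 -0.2763  0.1554] rpy [-177.86    1.31   60.13] F [-1.1 -0.5 -0.9] w 0.0801
{"tx": 0.023, "ty": -0.006, "tz": 0.0, "yaw": 3.8}
{"tx": 0.023, "ty": -0.008, "tz": 0.0, "yaw": 3.8}
{"tx": 0.022, "ty": -0.009, "tz": 0.0, "yaw": 3.8}
{"tx": 0.022, "ty": -0.011, "tz": 0.0, "yaw": 3.7}
{"tx": 0.021, "ty": -0.012, "tz": 0.0, "yaw": 3.8}
{"tx": 0.02, "ty": -0.014, "tz": 0.0, "yaw": 3.7}
{"tx": 0.019, "ty": -0.015, "tz": 0.001, "yaw": 3.8}
{"tx": 0.018, "ty": -0.016, "tz": 0.001, "yaw": 3.7}
{"tx": 0.017, "ty": -0.017, "tz": 0.001, "yaw": 3.8}
{"tx": 0.016, "ty": -0.018, "tz": 0.001, "yaw": 3.7}
{"tx": 0.014, "ty": -0.019, "tz": 0.001, "yaw": 3.8}
{"tx": 0.013, "ty": -0.02, "tz": 0.001, "yaw": 3.7}
{"tx": 0.012, "ty": -0.021, "tz": 0.001, "yaw": 3.8}
{"tx": 0.01, "ty": -0.022, "tz": 0.001, "yaw": 3.7}
{"tx": 0.009, "ty": -0.023, "tz": 0.0, "yaw": 3.8}
{"tx": 0.008, "ty": -0.024, "tz": 0.001, "yaw": 3.7}
```

>>> {"api": "carry_out", "payload": {
  "targets": [
    {"jaw": -0.7, "tx": 0.023, "ty": -0.006, "tz": 0, "yaw": 3.8},
    {"jaw": -0.7, "tx": 0.023, "ty": -0.008, "tz": 0, "yaw": 3.8},
    {"jaw": -0.7, "tx": 0.022, "ty": -0.009, "tz": 0, "yaw": 3.8},
    {"jaw": -0.7, "tx": 0.022, "ty": -0.011, "tz": 0, "yaw": 3.7},
    {"jaw": -0.7, "tx": 0.021, "ty": -0.012, "tz": 0, "yaw": 3.8},
    {"jaw": -0.7, "tx": 0.02, "ty": -0.014, "tz": 0, "yaw": 3.7},
    {"jaw": -0.7, "tx": 0.019, "ty": -0.015, "tz": 0, "yaw": 3.8},
    {"jaw": -0.7, "tx": 0.018, "ty": -0.016, "tz": 0, "yaw": 3.7}
  ]
}}

```text
clock: 22.5
tcp_pos: [0.5451, -0.0844, 0.1442]
orientation: [-178.4, 2.7, 28.6]
force: [1.0, 0.3, 0.1]
grip_width: 0.0801
```

```bash
python3 plan.py 0.5940 0.0985 0.15 0 8
```

```text
clock 22.5 pos [ 0.5451 -0.0844  0.1442] rpy [-178.36    2.69   28.62] F [1.  0.3 0.1] w 0.0801
{"tx": 0.016, "ty": -0.017, "tz": -0.001, "yaw": 3.6}
{"tx": 0.015, "ty": -0.018, "tz": -0.001, "yaw": 3.6}
{"tx": 0.014, "ty": -0.019, "tz": -0.001, "yaw": 3.6}
{"tx": 0.013, "ty": -0.02, "tz": -0.001, "yaw": 3.6}
{"tx": 0.012, "ty": -0.021, "tz": -0.001, "yaw": 3.6}
{"tx": 0.01, "ty": -0.021, "tz": -0.0, "yaw": 3.5}
{"tx": 0.009, "ty": -0.022, "tz": -0.0, "yaw": 3.6}
{"tx": 0.007, "ty": -0.023, "tz": -0.001, "yaw": 3.5}
```

>>> {"api": "carry_out", "payload": {
  "targets": [
    {"jaw": -0.7, "tx": 0.016, "ty": -0.017, "tz": -0.002, "yaw": 3.6},
    {"jaw": -0.7, "tx": 0.015, "ty": -0.018, "tz": -0.002, "yaw": 3.6},
    {"jaw": -0.7, "tx": 0.014, "ty": -0.019, "tz": -0.002, "yaw": 3.6},
    {"jaw": -0.7, "tx": 0.013, "ty": -0.02, "tz": -0.002, "yaw": 3.6},
    {"jaw": -0.7, "tx": 0.012, "ty": -0.021, "tz": -0.002, "yaw": 3.6},
    {"jaw": -0.7, "tx": 0.009, "ty": -0.018, "tz": -0.001, "yaw": 3.5},
    {"jaw": -0.7, "tx": 0.005, "ty": -0.01, "tz": 0, "yaw": 3.6},
    {"jaw": -0.7, "tx": 0, "ty": 0, "tz": 0, "yaw": 0}
  ]
}}

```text
clock: 23.3
tcp_pos: [0.5842, 0.0685, 0.1431]
orientation: [-179.6, 4.0, 2.5]
force: [-0.6, -1.1, 0.0]
grip_width: 0.08
```

```bash
python3 plan.py 0.5940 0.0985 0.1 0 5;  python3 - <<'E'
from m import *
p=shot('top','t6.png');cv2.imwrite('pics/z7.png',cv2.resize(p['frame'][215:365,350:560],None,fx=3.8,fy=3.8,interpolation=cv2.INTER_CUBIC))
E
```

```text
clock 23.3 pos [0.5842 0.0685 0.1431] rpy [-179.64    3.98    2.51] F [-0.6 -1.1  0. ] w 0.08
{"tx": 0.003, "ty": -0.006, "tz": 0.008, "yaw": 0.5}
{"tx": 0.003, "ty": -0.006, "tz": 0.009, "yaw": 0.5}
{"tx": 0.003, "ty": -0.006, "tz": 0.008, "yaw": 0.5}
{"tx": 0.002, "ty": -0.006, "tz": 0.009, "yaw": 0.5}
{"tx": 0.003, "ty": -0.005, "tz": 0.008, "yaw": 0.5}
```

View pics/z7.png

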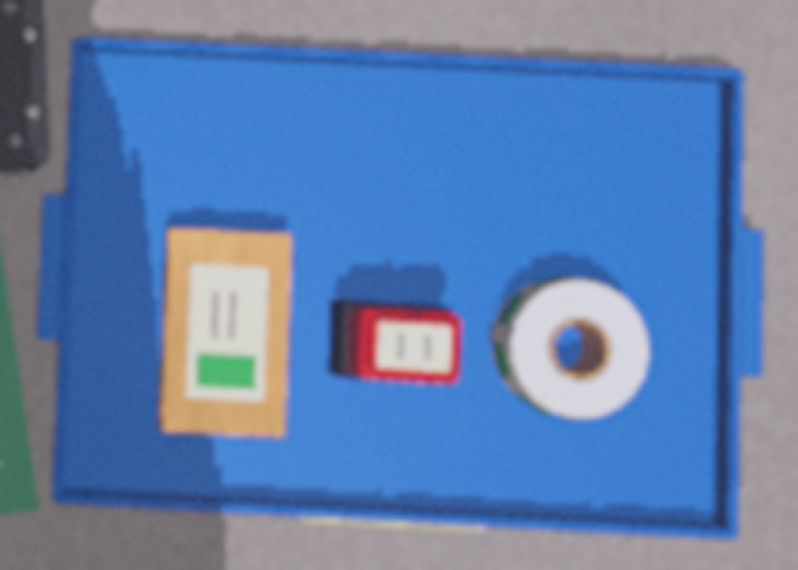

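Roll top is centred at about zoom (580,348), level with the stamp and well clear. The tool has drifted to a tilt of about 4°, which is acceptable for grasping. I'll move more gently from here and allow for it.

>>> {"api": "carry_out", "payload": {
  "targets": [
    {"jaw": -0.7, "tx": 0.002, "ty": -0.005, "tz": 0.006, "yaw": 0.5},
    {"jaw": -0.7, "tx": 0.002, "ty": -0.006, "tz": 0.006, "yaw": 0.5},
    {"jaw": -0.7, "tx": 0.002, "ty": -0.006, "tz": 0.006, "yaw": 0.5},
    {"jaw": -0.7, "tx": 0.002, "ty": -0.006, "tz": 0.006, "yaw": 0.5},
    {"jaw": -0.7, "tx": 0.002, "ty": -0.004, "tz": 0.006, "yaw": 0.5},
    {"jaw": -0.7, "tx": 0.001, "ty": -0.001, "tz": 0.006, "yaw": 0},
    {"jaw": -0.7, "tx": 0, "ty": 0, "tz": 0.002, "yaw": 0},
    {"jaw": -0.7, "tx": 0, "ty": 0, "tz": 0, "yaw": 0}
  ]
}}

```text
clock: 24.15
tcp_pos: [0.591, 0.0965, 0.099]
orientation: [-179.8, 4.2, 0.0]
force: [0.4, -0.6, 0.2]
grip_width: 0.08
```

```bash
python3 plan.py 0.5925 0.0985 0.05 0 5
```

```text
clock 24.1 pos [0.591  0.0965 0.099 ] rpy [-1.7984e+02  4.1900e+00  2.0000e-02] F [ 0.4 -0.6  0.2] w 0.08
{"tx": 0.001, "ty": -0.0, "tz": 0.01, "yaw": 0.0}
{"tx": 0.001, "ty": -0.0, "tz": 0.01, "yaw": 0.0}
{"tx": 0.001, "ty": -0.001, "tz": 0.01, "yaw": 0.0}
{"tx": 0.001, "ty": -0.0, "tz": 0.009, "yaw": 0.0}
{"tx": 0.001, "ty": -0.001, "tz": 0.01, "yaw": 0.0}
```

>>> {"api": "carry_out", "payload": {
  "targets": [
    {"jaw": -0.7, "tx": 0.001, "ty": -0.001, "tz": 0.01, "yaw": 0},
    {"jaw": -0.7, "tx": 0.001, "ty": -0.001, "tz": 0.012, "yaw": 0},
    {"jaw": -0.7, "tx": 0.001, "ty": 0, "tz": 0.012, "yaw": 0},
    {"jaw": -0.7, "tx": 0.001, "ty": 0, "tz": 0.012, "yaw": 0},
    {"jaw": -0.7, "tx": 0.001, "ty": 0, "tz": 0.012, "yaw": 0},
    {"jaw": -0.7, "tx": 0.001, "ty": 0, "tz": 0.01, "yaw": 0},
    {"jaw": -0.7, "tx": 0, "ty": 0, "tz": 0.005, "yaw": 0},
    {"jaw": -0.7, "tx": 0, "ty": 0, "tz": 0, "yaw": 0}
  ]
}}

```text
clock: 24.95
tcp_pos: [0.5912, 0.0983, 0.0184]
orientation: [-179.8, 4.3, -0.0]
force: [-0.8, 1.0, 0.1]
grip_width: 0.0798
```

```bash
python3 plan.py 0.5925 0.0985 0.012 0 3
```

```text
clock 24.9 pos [0.5912 0.0983 0.0184] rpy [-179.85    4.26   -0.  ] F [-0.8  1.   0.1] w 0.0798
{"tx": 0.001, "ty": -0.0, "tz": 0.002, "yaw": -0.0}
{"tx": 0.0, "ty": -0.0, "tz": 0.002, "yaw": -0.0}
{"tx": 0.001, "ty": -0.0, "tz": 0.002, "yaw": -0.0}
```

>>> {"api": "carry_out", "payload": {
  "targets": [
    {"jaw": -0.7, "tx": 0.001, "ty": 0, "tz": 0.002, "yaw": 0},
    {"jaw": -0.7, "tx": 0.001, "ty": 0, "tz": 0.002, "yaw": 0},
    {"jaw": -0.7, "tx": 0, "ty": 0, "tz": 0.001, "yaw": 0},
    {"jaw": 1, "tx": 0, "ty": 0, "tz": 0, "yaw": 0},
    {"jaw": 1, "tx": 0, "ty": 0, "tz": 0, "yaw": 0},
    {"jaw": 1, "tx": 0, "ty": 0, "tz": 0, "yaw": 0},
    {"jaw": 1, "tx": 0, "ty": 0, "tz": 0, "yaw": 0},
    {"jaw": 1, "tx": 0, "ty": 0, "tz": 0, "yaw": 0}
  ],
  "squeeze": 12
}}

```text
clock: 25.75
tcp_pos: [0.5941, 0.0984, 0.0147]
orientation: [-179.8, 4.1, 0.0]
force: [-0.4, 0.4, -0.3]
grip_width: 0.0438
```

```bash
python3 plan.py 0.5925 0.0985 0.012 0 1
```

```text
clock 25.8 pos [0.5941 0.0984 0.0147] rpy [-179.83    4.07    0.  ] F [-0.4  0.4 -0.3] w 0.0438
{"tx": -0.001, "ty": -0.0, "tz": 0.003, "yaw": 0.0}
```

Still closing; I'll wait a few rows before lifting.

>>> {"api": "carry_out", "payload": {
  "targets": [
    {"jaw": 1, "tx": 0, "ty": 0, "tz": 0, "yaw": 0},
    {"jaw": 1, "tx": 0, "ty": 0, "tz": 0, "yaw": 0},
    {"jaw": 1, "tx": 0, "ty": 0, "tz": 0, "yaw": 0},
    {"jaw": 1, "tx": 0, "ty": 0, "tz": 0, "yaw": 0},
    {"jaw": 1, "tx": 0, "ty": 0, "tz": 0, "yaw": 0},
    {"jaw": 1, "tx": 0, "ty": 0, "tz": 0, "yaw": 0},
    {"jaw": 1, "tx": 0, "ty": 0, "tz": 0, "yaw": 0},
    {"jaw": 1, "tx": 0, "ty": 0, "tz": 0, "yaw": 0}
  ]
}}

```text
clock: 26.55
tcp_pos: [0.5941, 0.0985, 0.0148]
orientation: [-179.8, 4.1, 0.0]
force: [-0.3, 0.1, 0.3]
grip_width: 0.0317
```

>>> {"api": "carry_out", "payload": {
  "targets": [
    {"jaw": 1, "tx": 0, "ty": 0, "tz": -0.01, "yaw": 0},
    {"jaw": 1, "tx": 0, "ty": 0, "tz": -0.02, "yaw": 0},
    {"jaw": 1, "tx": 0, "ty": 0, "tz": -0.025, "yaw": 0},
    {"jaw": 1, "tx": 0, "ty": 0, "tz": -0.025, "yaw": 0},
    {"jaw": 1, "tx": 0, "ty": 0, "tz": -0.025, "yaw": 0},
    {"jaw": 1, "tx": 0, "ty": 0, "tz": -0.02, "yaw": 0},
    {"jaw": 1, "tx": 0, "ty": 0, "tz": 0, "yaw": 0},
    {"jaw": 1, "tx": 0, "ty": 0, "tz": 0, "yaw": 0}
  ]
}}

```text
clock: 27.35
tcp_pos: [0.6029, 0.0979, 0.1475]
orientation: [-179.8, 4.1, -0.0]
force: [-0.3, -0.4, -1.0]
grip_width: 0.0316
```

```bash
python3 plan.py 0.5512 -0.1955 0.13 -2.4 16
```

```text
clock 27.4 pos [0.6029 0.0979 0.1475] rpy [-179.83    4.06   -0.  ] F [-0.3 -0.4 -1. ] w 0.0316
{"tx": -0.003, "ty": 0.018, "tz": 0.001, "yaw": 0.1}
{"tx": -0.003, "ty": 0.018, "tz": 0.001, "yaw": 0.2}
{"tx": -0.003, "ty": 0.018, "tz": 0.001, "yaw": 0.1}
{"tx": -0.003, "ty": 0.018, "tz": 0.001, "yaw": 0.2}
{"tx": -0.003, "ty": 0.018, "tz": 0.001, "yaw": 0.1}
{"tx": -0.003, "ty": 0.019, "tz": 0.001, "yaw": 0.2}
{"tx": -0.003, "ty": 0.019, "tz": 0.001, "yaw": 0.1}
{"tx": -0.003, "ty": 0.018, "tz": 0.001, "yaw": 0.2}
{"tx": -0.003, "ty": 0.019, "tz": 0.001, "yaw": 0.1}
{"tx": -0.003, "ty": 0.018, "tz": 0.002, "yaw": 0.2}
{"tx": -0.003, "ty": 0.019, "tz": 0.001, "yaw": 0.1}
{"tx": -0.002, "ty": 0.018, "tz": 0.002, "yaw": 0.2}
{"tx": -0.002, "ty": 0.019, "tz": 0.001, "yaw": 0.1}
{"tx": -0.003, "ty": 0.018, "tz": 0.002, "yaw": 0.2}
{"tx": -0.002, "ty": 0.019, "tz": 0.001, "yaw": 0.1}
{"tx": -0.003, "ty": 0.018, "tz": 0.002, "yaw": 0.2}
```

>>> {"api": "carry_out", "payload": {
  "targets": [
    {"jaw": 1, "tx": -0.003, "ty": 0.018, "tz": 0, "yaw": 0.1},
    {"jaw": 1, "tx": -0.003, "ty": 0.018, "tz": 0, "yaw": 0.2},
    {"jaw": 1, "tx": -0.003, "ty": 0.018, "tz": 0, "yaw": 0.1},
    {"jaw": 1, "tx": -0.003, "ty": 0.018, "tz": 0, "yaw": 0.2},
    {"jaw": 1, "tx": -0.003, "ty": 0.018, "tz": 0, "yaw": 0.1},
    {"jaw": 1, "tx": -0.003, "ty": 0.018, "tz": 0, "yaw": 0.2},
    {"jaw": 1, "tx": -0.003, "ty": 0.018, "tz": 0, "yaw": 0.1},
    {"jaw": 1, "tx": -0.003, "ty": 0.018, "tz": 0, "yaw": 0.2}
  ]
}}

```text
clock: 28.15
tcp_pos: [0.5709, -0.0585, 0.1413]
orientation: [-179.9, 4.8, -1.4]
force: [-0.1, 0.1, -1.4]
grip_width: 0.0315
```

```bash
python3 plan.py 0.5520 -0.1955 0.13 -2.4 8
```

```text
clock 28.1 pos [ 0.5709 -0.0585  0.1413] rpy [-179.94    4.76   -1.4 ] F [-0.1  0.1 -1.4] w 0.0315
{"tx": -0.002, "ty": 0.017, "tz": 0.002, "yaw": 0.1}
{"tx": -0.002, "ty": 0.017, "tz": 0.001, "yaw": 0.1}
{"tx": -0.002, "ty": 0.017, "tz": 0.002, "yaw": 0.1}
{"tx": -0.002, "ty": 0.017, "tz": 0.001, "yaw": 0.1}
{"tx": -0.001, "ty": 0.017, "tz": 0.002, "yaw": 0.1}
{"tx": -0.002, "ty": 0.018, "tz": 0.001, "yaw": 0.2}
{"tx": -0.001, "ty": 0.017, "tz": 0.002, "yaw": 0.1}
{"tx": -0.002, "ty": 0.018, "tz": 0.001, "yaw": 0.2}
```

>>> {"api": "carry_out", "payload": {
  "targets": [
    {"jaw": 1, "tx": -0.003, "ty": 0.03, "tz": 0, "yaw": 0.2},
    {"jaw": 1, "tx": -0.003, "ty": 0.035, "tz": 0, "yaw": 0.2},
    {"jaw": 1, "tx": -0.003, "ty": 0.035, "tz": 0, "yaw": 0.2},
    {"jaw": 1, "tx": -0.002, "ty": 0.022, "tz": 0, "yaw": 0.2},
    {"jaw": 1, "tx": -0.001, "ty": 0.006, "tz": 0, "yaw": 0},
    {"jaw": 1, "tx": 0, "ty": 0, "tz": 0, "yaw": 0},
    {"jaw": 1, "tx": 0, "ty": 0, "tz": 0, "yaw": 0},
    {"jaw": 1, "tx": 0, "ty": 0, "tz": 0, "yaw": 0}
  ]
}}

```text
clock: 28.95
tcp_pos: [0.5469, -0.1976, 0.1367]
orientation: [-179.9, 5.3, -2.6]
force: [1.0, 0.8, -0.5]
grip_width: 0.0318
```

```bash
python3 plan.py 0.5520 -0.1955 0.05 -2.4 6;
```

```text
clock 28.9 pos [ 0.5469 -0.1976  0.1367] rpy [-179.86    5.31   -2.65] F [ 1.   0.8 -0.5] w 0.0318
{"tx": 0.002, "ty": -0.0, "tz": 0.014, "yaw": -0.0}
{"tx": 0.002, "ty": -0.0, "tz": 0.014, "yaw": -0.0}
{"tx": 0.002, "ty": -0.001, "tz": 0.014, "yaw": -0.1}
{"tx": 0.002, "ty": -0.0, "tz": 0.015, "yaw": -0.0}
{"tx": 0.003, "ty": -0.001, "tz": 0.014, "yaw": -0.1}
{"tx": 0.002, "ty": -0.0, "tz": 0.015, "yaw": -0.0}
```

>>> {"api": "carry_out", "payload": {
  "targets": [
    {"jaw": 1, "tx": 0.002, "ty": 0, "tz": 0.012, "yaw": 0},
    {"jaw": 1, "tx": 0.003, "ty": -0.001, "tz": 0.018, "yaw": -0.1},
    {"jaw": 1, "tx": 0.003, "ty": -0.001, "tz": 0.02, "yaw": -0.1},
    {"jaw": 1, "tx": 0.003, "ty": 0, "tz": 0.02, "yaw": 0},
    {"jaw": 1, "tx": 0.001, "ty": 0, "tz": 0.012, "yaw": 0},
    {"jaw": 1, "tx": 0, "ty": 0, "tz": 0.004, "yaw": 0},
    {"jaw": 1, "tx": 0, "ty": 0, "tz": 0, "yaw": 0},
    {"jaw": 1, "tx": 0, "ty": 0, "tz": 0, "yaw": 0}
  ]
}}

```text
clock: 29.75
tcp_pos: [0.5521, -0.1903, 0.044]
orientation: [-179.8, 5.3, -2.0]
force: [0.1, 0.2, -0.5]
grip_width: 0.0316
```

```bash
python3 plan.py 0.5520 -0.1955 0.021 -2.4 4;  python3 - <<'E'
from m import *
p=shot('scene','s8.png');cv2.imwrite('pics/z8.png',cv2.resize(p['frame'][80:270,150:390],None,fx=3,fy=3,interpolation=cv2.INTER_CUBIC))
E
```

```text
clock 29.8 pos [ 0.5521 -0.1903  0.044 ] rpy [-179.82    5.31   -2.03] F [ 0.1  0.2 -0.5] w 0.0316
{"tx": 0.001, "ty": 0.001, "tz": 0.006, "yaw": 0.1}
{"tx": 0.0, "ty": 0.001, "tz": 0.006, "yaw": 0.1}
{"tx": 0.001, "ty": 0.002, "tz": 0.005, "yaw": 0.1}
{"tx": 0.0, "ty": 0.001, "tz": 0.006, "yaw": 0.1}
```

View pics/z8.png

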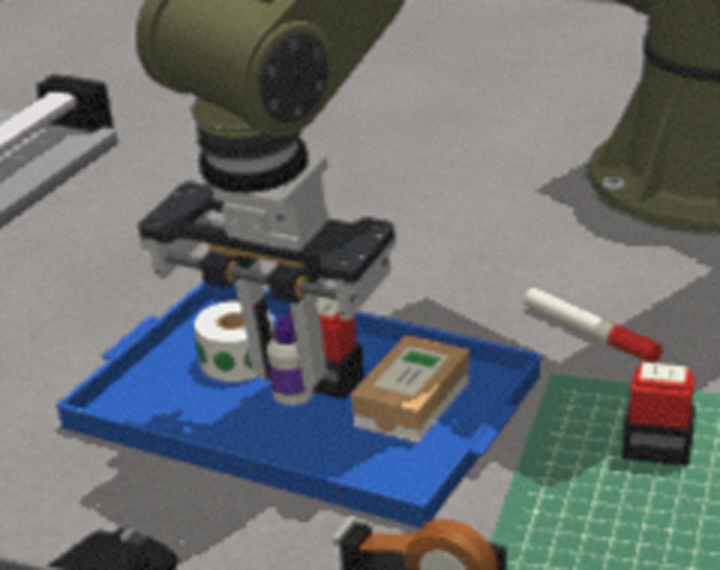

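The bottle hangs upright between the fingers, behind the stamp. Lowering it now.

>>> {"api": "carry_out", "payload": {
  "targets": [
    {"jaw": 1, "tx": 0.001, "ty": 0.002, "tz": 0.006, "yaw": 0.1},
    {"jaw": 1, "tx": 0.001, "ty": 0.002, "tz": 0.006, "yaw": 0.1},
    {"jaw": 1, "tx": 0, "ty": 0.001, "tz": 0.006, "yaw": 0.1},
    {"jaw": 1, "tx": 0, "ty": 0, "tz": 0.003, "yaw": 0},
    {"jaw": 1, "tx": 0, "ty": 0, "tz": 0.001, "yaw": 0},
    {"jaw": 1, "tx": 0, "ty": 0, "tz": 0, "yaw": 0},
    {"jaw": 1, "tx": 0, "ty": 0, "tz": 0, "yaw": 0},
    {"jaw": 1, "tx": 0, "ty": 0, "tz": 0, "yaw": 0}
  ]
}}

```text
clock: 30.6
tcp_pos: [0.5526, -0.1963, 0.0217]
orientation: [-179.9, 5.1, -2.4]
force: [0.8, 0.3, -1.3]
grip_width: 0.0315
```

```bash
python3 plan.py 0.5520 -0.1955 0.0185 -2.4 2
```

```text
clock 30.6 pos [ 0.5526 -0.1963  0.0217] rpy [-179.91    5.15   -2.39] F [ 0.8  0.3 -1.3] w 0.0315
{"tx": -0.0, "ty": -0.0, "tz": 0.002, "yaw": 0.0}
{"tx": -0.0, "ty": -0.001, "tz": 0.001, "yaw": 0.0}
```

>>> {"api": "carry_out", "payload": {
  "targets": [
    {"jaw": 1, "tx": 0, "ty": -0.001, "tz": 0.001, "yaw": 0},
    {"jaw": 1, "tx": 0, "ty": 0, "tz": 0.001, "yaw": 0},
    {"jaw": 1, "tx": 0, "ty": 0, "tz": 0.001, "yaw": 0},
    {"jaw": 1, "tx": 0, "ty": 0, "tz": 0, "yaw": 0},
    {"jaw": 1, "tx": 0, "ty": 0, "tz": 0, "yaw": 0},
    {"jaw": 1, "tx": 0, "ty": 0, "tz": 0, "yaw": 0},
    {"jaw": 1, "tx": 0, "ty": 0, "tz": 0, "yaw": 0},
    {"jaw": 1, "tx": 0, "ty": 0, "tz": 0, "yaw": 0}
  ]
}}

```text
clock: 31.4
tcp_pos: [0.5527, -0.1952, 0.0189]
orientation: [-179.9, 5.1, -2.4]
force: [-0.2, -0.0, -0.2]
grip_width: 0.0316
```

>>> {"api": "carry_out", "payload": {
  "targets": [
    {"jaw": 1, "tx": 0, "ty": 0, "tz": 0.001, "yaw": 0},
    {"jaw": 1, "tx": 0, "ty": 0, "tz": 0, "yaw": 0},
    {"jaw": -0.1, "tx": 0, "ty": 0, "tz": 0, "yaw": 0},
    {"jaw": -0.1, "tx": 0, "ty": 0, "tz": 0, "yaw": 0},
    {"jaw": -0.1, "tx": 0, "ty": 0, "tz": 0, "yaw": 0},
    {"jaw": -0.1, "tx": 0, "ty": 0, "tz": 0, "yaw": 0},
    {"jaw": -0.1, "tx": 0, "ty": 0, "tz": 0, "yaw": 0},
    {"jaw": -0.1, "tx": 0, "ty": 0, "tz": 0, "yaw": 0}
  ]
}}

```text
clock: 32.2
tcp_pos: [0.5528, -0.1953, 0.0188]
orientation: [-179.9, 5.1, -2.4]
force: [0.0, 0.1, -0.3]
grip_width: 0.0515
```

```bash
python3 plan.py 0.5527 -0.1952 0.14 -2.4 6
```

```text
clock 32.2 pos [ 0.5528 -0.1953  0.0188] rpy [-179.94    5.07   -2.39] F [ 0.   0.1 -0.3] w 0.0515
{"tx": -0.002, "ty": -0.0, "tz": -0.02, "yaw": 0.0}
{"tx": -0.002, "ty": -0.0, "tz": -0.02, "yaw": 0.0}
{"tx": -0.002, "ty": -0.0, "tz": -0.02, "yaw": 0.0}
{"tx": -0.002, "ty": -0.0, "tz": -0.02, "yaw": 0.0}
{"tx": -0.001, "ty": -0.0, "tz": -0.02, "yaw": 0.0}
{"tx": -0.002, "ty": -0.0, "tz": -0.021, "yaw": 0.0}
```

>>> {"api": "carry_out", "payload": {
  "targets": [
    {"jaw": -0.1, "tx": -0.001, "ty": 0, "tz": -0.01, "yaw": 0},
    {"jaw": -0.1, "tx": -0.002, "ty": 0, "tz": -0.02, "yaw": 0},
    {"jaw": -0.1, "tx": -0.002, "ty": 0, "tz": -0.025, "yaw": 0},
    {"jaw": -0.1, "tx": -0.002, "ty": 0, "tz": -0.025, "yaw": 0},
    {"jaw": -0.1, "tx": -0.002, "ty": 0, "tz": -0.025, "yaw": 0},
    {"jaw": -0.1, "tx": -0.002, "ty": 0, "tz": -0.02, "yaw": 0},
    {"jaw": -0.1, "tx": 0, "ty": 0, "tz": -0.01, "yaw": 0},
    {"jaw": -0.1, "tx": 0, "ty": 0, "tz": 0, "yaw": 0}
  ]
}}

```text
clock: 33.0
tcp_pos: [0.5536, -0.1954, 0.1638]
orientation: [-180.0, 5.0, -2.4]
force: [-0.8, -0.1, -0.1]
grip_width: 0.0519
```

```bash
python3 plan.py 0.567 0.308 0.14 -6.7 12
```

```text
clock 33.0 pos [ 0.5536 -0.1954  0.1638] rpy [-179.96    4.99   -2.39] F [-0.8 -0.1 -0.1] w 0.0519
{"tx": -0.0, "ty": -0.042, "tz": 0.002, "yaw": 0.4}
{"tx": -0.001, "ty": -0.042, "tz": 0.002, "yaw": 0.4}
{"tx": -0.001, "ty": -0.042, "tz": 0.002, "yaw": 0.4}
{"tx": -0.001, "ty": -0.042, "tz": 0.002, "yaw": 0.3}
{"tx": -0.002, "ty": -0.042, "tz": 0.002, "yaw": 0.4}
{"tx": -0.002, "ty": -0.042, "tz": 0.002, "yaw": 0.3}
{"tx": -0.002, "ty": -0.042, "tz": 0.002, "yaw": 0.4}
{"tx": -0.002, "ty": -0.042, "tz": 0.002, "yaw": 0.3}
{"tx": -0.003, "ty": -0.042, "tz": 0.003, "yaw": 0.4}
{"tx": -0.003, "ty": -0.042, "tz": 0.002, "yaw": 0.3}
{"tx": -0.003, "ty": -0.041, "tz": 0.003, "yaw": 0.4}
{"tx": -0.003, "ty": -0.042, "tz": 0.002, "yaw": 0.3}
```

>>> {"api": "carry_out", "payload": {
  "targets": [
    {"jaw": -1, "tx": 0, "ty": -0.042, "tz": 0, "yaw": 0.4},
    {"jaw": -1, "tx": -0.001, "ty": -0.042, "tz": 0, "yaw": 0.4},
    {"jaw": -1, "tx": -0.001, "ty": -0.042, "tz": 0, "yaw": 0.4},
    {"jaw": -1, "tx": -0.001, "ty": -0.042, "tz": 0, "yaw": 0.3},
    {"jaw": -1, "tx": -0.002, "ty": -0.042, "tz": 0, "yaw": 0.4},
    {"jaw": -1, "tx": -0.002, "ty": -0.042, "tz": 0, "yaw": 0.3},
    {"jaw": -1, "tx": -0.002, "ty": -0.042, "tz": 0, "yaw": 0.4},
    {"jaw": -1, "tx": -0.002, "ty": -0.042, "tz": 0, "yaw": 0.3}
  ]
}}

```text
clock: 33.8
tcp_pos: [0.5624, 0.1482, 0.1564]
orientation: [179.7, 5.5, -5.9]
force: [0.9, -0.5, 0.6]
grip_width: 0.0939
```

```bash
python3 plan.py 0.567 0.308 0.14 -6.7 4
```

```text
clock 33.8 pos [0.5624 0.1482 0.1564] rpy [179.69   5.55  -5.9 ] F [ 0.9 -0.5  0.6] w 0.0939
{"tx": -0.003, "ty": -0.04, "tz": 0.004, "yaw": 0.2}
{"tx": -0.003, "ty": -0.04, "tz": 0.004, "yaw": 0.2}
{"tx": -0.002, "ty": -0.04, "tz": 0.004, "yaw": 0.2}
{"tx": -0.003, "ty": -0.039, "tz": 0.005, "yaw": 0.2}
```

>>> {"api": "carry_out", "payload": {
  "targets": [
    {"jaw": -1, "tx": -0.003, "ty": -0.04, "tz": 0.002, "yaw": 0.2},
    {"jaw": -1, "tx": -0.003, "ty": -0.038, "tz": 0.002, "yaw": 0.2},
    {"jaw": -1, "tx": -0.002, "ty": -0.03, "tz": 0.002, "yaw": 0.2},
    {"jaw": -1, "tx": -0.002, "ty": -0.02, "tz": 0.002, "yaw": 0.2},
    {"jaw": -1, "tx": 0, "ty": -0.005, "tz": 0.002, "yaw": 0},
    {"jaw": -1, "tx": 0, "ty": 0, "tz": 0, "yaw": 0},
    {"jaw": -1, "tx": 0, "ty": 0, "tz": 0, "yaw": 0},
    {"jaw": -1, "tx": 0, "ty": 0, "tz": 0, "yaw": 0}
  ]
}}

```text
clock: 34.6
tcp_pos: [0.5619, 0.2893, 0.1381]
orientation: [179.3, 6.1, -6.5]
force: [0.1, 0.4, 0.9]
grip_width: 0.094
```

```bash
python3 plan.py 0.567 0.308 0.05 -6.7 5;  python3 - <<'E'
from m import *
p=shot('top','t9.png');cv2.imwrite('pics/z9.png',cv2.resize(p['frame'][215:365,350:560],None,fx=3.8,fy=3.8,interpolation=cv2.INTER_CUBIC))
E
```

```text
clock 34.6 pos [0.5619 0.2893 0.1381] rpy [179.32   6.1   -6.51] F [0.1 0.4 0.9] w 0.094
{"tx": 0.002, "ty": -0.004, "tz": 0.017, "yaw": 0.0}
{"tx": 0.003, "ty": -0.004, "tz": 0.018, "yaw": 0.0}
{"tx": 0.002, "ty": -0.004, "tz": 0.017, "yaw": 0.1}
{"tx": 0.003, "ty": -0.004, "tz": 0.018, "yaw": 0.0}
{"tx": 0.002, "ty": -0.004, "tz": 0.017, "yaw": 0.1}
```

View pics/z9.png

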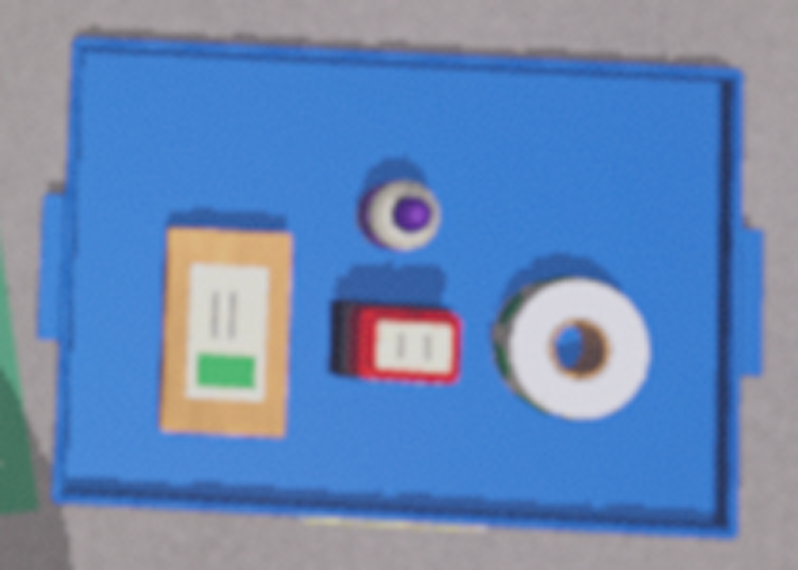

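The bottle stands upright at zoom (405,213), behind the stamp, and nothing else in the tray has moved. Next, the notepad.

>>> {"api": "carry_out", "payload": {
  "targets": [
    {"jaw": -1, "tx": 0.002, "ty": -0.005, "tz": 0.01, "yaw": 0},
    {"jaw": -1, "tx": 0.003, "ty": -0.005, "tz": 0.018, "yaw": 0},
    {"jaw": -1, "tx": 0.003, "ty": -0.005, "tz": 0.018, "yaw": 0},
    {"jaw": -1, "tx": 0.003, "ty": -0.003, "tz": 0.018, "yaw": 0.1},
    {"jaw": -1, "tx": 0.002, "ty": -0.001, "tz": 0.012, "yaw": 0},
    {"jaw": -1, "tx": 0.001, "ty": 0, "tz": 0.005, "yaw": 0},
    {"jaw": -1, "tx": 0, "ty": 0, "tz": 0, "yaw": 0},
    {"jaw": -1, "tx": 0, "ty": 0, "tz": 0, "yaw": 0}
  ]
}}

```text
clock: 35.45
tcp_pos: [0.5699, 0.3057, 0.0472]
orientation: [179.2, 6.2, -6.8]
force: [-0.3, -0.1, 0.2]
grip_width: 0.094
```

```bash
python3 plan.py 0.568 0.308 0.006 -6.7 5
```

```text
clock 35.5 pos [0.5699 0.3057 0.0472] rpy [179.25   6.18  -6.79] F [-0.3 -0.1  0.2] w 0.094
{"tx": 0.0, "ty": -0.001, "tz": 0.008, "yaw": -0.0}
{"tx": 0.001, "ty": -0.0, "tz": 0.008, "yaw": -0.0}
{"tx": 0.0, "ty": -0.001, "tz": 0.008, "yaw": -0.0}
{"tx": 0.001, "ty": -0.0, "tz": 0.009, "yaw": -0.0}
{"tx": 0.0, "ty": -0.001, "tz": 0.008, "yaw": -0.1}
```

>>> {"api": "carry_out", "payload": {
  "targets": [
    {"jaw": -1, "tx": 0, "ty": -0.001, "tz": 0.008, "yaw": 0},
    {"jaw": -1, "tx": 0.001, "ty": -0.001, "tz": 0.009, "yaw": 0},
    {"jaw": -1, "tx": 0, "ty": -0.001, "tz": 0.008, "yaw": 0},
    {"jaw": -1, "tx": 0.001, "ty": 0, "tz": 0.007, "yaw": 0},
    {"jaw": -1, "tx": 0, "ty": 0, "tz": 0.004, "yaw": 0},
    {"jaw": -1, "tx": 0, "ty": 0, "tz": 0, "yaw": 0},
    {"jaw": -1, "tx": 0, "ty": 0, "tz": 0, "yaw": 0},
    {"jaw": -1, "tx": 0, "ty": 0, "tz": 0, "yaw": 0}
  ]
}}

```text
clock: 36.25
tcp_pos: [0.5689, 0.3089, 0.0097]
orientation: [179.3, 6.1, -6.8]
force: [-1.6, -0.1, -0.1]
grip_width: 0.0941
```

```bash
python3 plan.py 0.568 0.308 0.005 -6.7 2
```

```text
clock 36.2 pos [0.5689 0.3089 0.0097] rpy [179.32   6.05  -6.79] F [-1.6 -0.1 -0.1] w 0.0941
{"tx": -0.0, "ty": 0.0, "tz": 0.002, "yaw": -0.0}
{"tx": -0.0, "ty": 0.001, "tz": 0.003, "yaw": -0.1}
```

>>> {"api": "carry_out", "payload": {
  "targets": [
    {"jaw": -1, "tx": 0, "ty": 0, "tz": 0.002, "yaw": 0},
    {"jaw": -1, "tx": 0, "ty": 0, "tz": 0.002, "yaw": 0},
    {"jaw": -1, "tx": 0, "ty": 0, "tz": 0.001, "yaw": 0},
    {"jaw": 1, "tx": 0, "ty": 0, "tz": 0, "yaw": 0},
    {"jaw": 1, "tx": 0, "ty": 0, "tz": 0, "yaw": 0},
    {"jaw": 1, "tx": 0, "ty": 0, "tz": 0, "yaw": 0},
    {"jaw": 1, "tx": 0, "ty": 0, "tz": 0, "yaw": 0},
    {"jaw": 1, "tx": 0, "ty": 0, "tz": 0, "yaw": 0}
  ],
  "squeeze": 20
}}

```text
clock: 37.05
tcp_pos: [0.5687, 0.309, 0.0052]
orientation: [179.4, 6.0, -6.8]
force: [0.0, -0.2, -0.7]
grip_width: 0.0598
```

```bash
python3 plan.py 0.568 0.308 0.005 -6.7 1;  python3 - <<'E'
from m import *
p=shot('scene','s10.png');cv2.imwrite('pics/z10.png',cv2.resize(p['frame'][130:310,340:560],None,fx=3,fy=3,interpolation=cv2.INTER_CUBIC))
E
```

```text
clock 37.0 pos [0.5687 0.309  0.0052] rpy [179.37   5.98  -6.79] F [ 0.  -0.2 -0.7] w 0.0598
{"tx": -0.001, "ty": 0.001, "tz": 0.0, "yaw": -0.1}
```

View pics/z10.png

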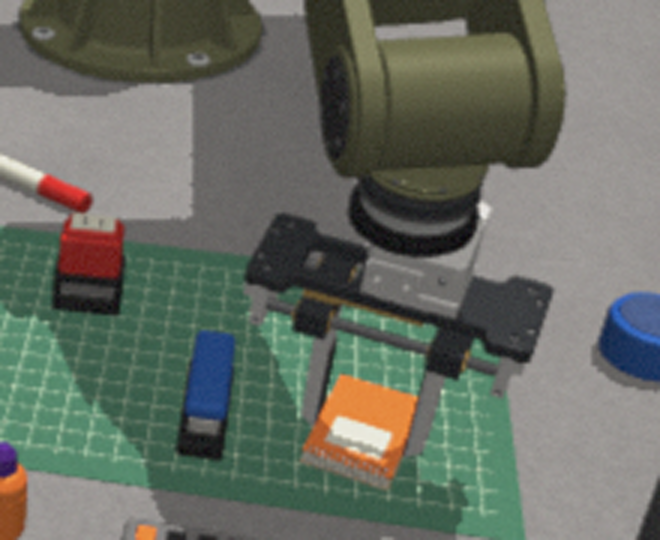

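The notepad is gripped at 59.8 mm. Lift.

>>> {"api": "carry_out", "payload": {
  "targets": [
    {"jaw": 1, "tx": 0, "ty": 0, "tz": -0.01, "yaw": 0},
    {"jaw": 1, "tx": -0.002, "ty": 0, "tz": -0.02, "yaw": 0},
    {"jaw": 1, "tx": -0.002, "ty": 0, "tz": -0.025, "yaw": 0},
    {"jaw": 1, "tx": -0.002, "ty": 0, "tz": -0.025, "yaw": 0},
    {"jaw": 1, "tx": -0.002, "ty": 0, "tz": -0.025, "yaw": 0},
    {"jaw": 1, "tx": -0.002, "ty": 0, "tz": -0.02, "yaw": 0},
    {"jaw": 1, "tx": 0, "ty": 0, "tz": -0.005, "yaw": 0},
    {"jaw": 1, "tx": 0, "ty": 0, "tz": 0, "yaw": 0}
  ]
}}

```text
clock: 37.9
tcp_pos: [0.5726, 0.3098, 0.1441]
orientation: [179.4, 6.0, -6.8]
force: [0.5, -0.3, -1.0]
grip_width: 0.0599
```

```bash
python3 plan.py 0.498 -0.1132 0.14 -2.4 11; python3 - <<'E'
from m import *
p=shot('top','t11.png');cv2.imwrite('pics/z11.png',cv2.resize(p['frame'][200:360,120:360],None,fx=3,fy=3,interpolation=cv2.INTER_CUBIC))
E
```

```text
clock 37.9 pos [0.5726 0.3098 0.1441] rpy [179.37   5.95  -6.8 ] F [ 0.5 -0.3 -1. ] w 0.0599
{"tx": -0.002, "ty": 0.039, "tz": 0.001, "yaw": -0.4}
{"tx": -0.002, "ty": 0.039, "tz": 0.001, "yaw": -0.4}
{"tx": -0.003, "ty": 0.039, "tz": 0.001, "yaw": -0.4}
{"tx": -0.003, "ty": 0.039, "tz": 0.001, "yaw": -0.4}
{"tx": -0.003, "ty": 0.039, "tz": 0.001, "yaw": -0.4}
{"tx": -0.004, "ty": 0.039, "tz": 0.001, "yaw": -0.4}
{"tx": -0.004, "ty": 0.039, "tz": 0.001, "yaw": -0.4}
{"tx": -0.004, "ty": 0.039, "tz": 0.001, "yaw": -0.4}
{"tx": -0.004, "ty": 0.039, "tz": 0.002, "yaw": -0.4}
{"tx": -0.005, "ty": 0.038, "tz": 0.001, "yaw": -0.4}
{"tx": -0.004, "ty": 0.039, "tz": 0.002, "yaw": -0.4}
```

View pics/z11.png

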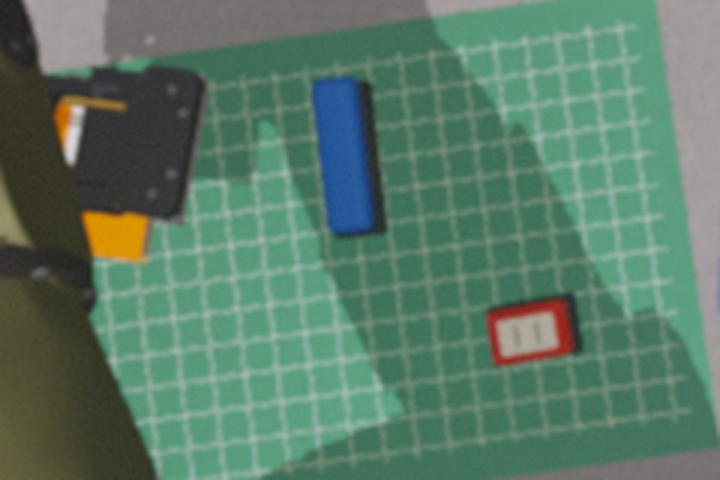

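The pad is held under the gripper, and the stapler and spare stamp haven't moved. Carrying it over.

>>> {"api": "carry_out", "payload": {
  "targets": [
    {"jaw": 1, "tx": -0.002, "ty": 0.03, "tz": 0, "yaw": -0.4},
    {"jaw": 1, "tx": -0.002, "ty": 0.039, "tz": 0, "yaw": -0.4},
    {"jaw": 1, "tx": -0.003, "ty": 0.039, "tz": 0, "yaw": -0.4},
    {"jaw": 1, "tx": -0.003, "ty": 0.039, "tz": 0, "yaw": -0.4},
    {"jaw": 1, "tx": -0.003, "ty": 0.039, "tz": 0, "yaw": -0.4},
    {"jaw": 1, "tx": -0.004, "ty": 0.039, "tz": 0, "yaw": -0.4},
    {"jaw": 1, "tx": -0.004, "ty": 0.039, "tz": 0, "yaw": -0.4},
    {"jaw": 1, "tx": -0.004, "ty": 0.039, "tz": 0, "yaw": -0.4}
  ]
}}

```text
clock: 38.75
tcp_pos: [0.5137, 0.003, 0.1386]
orientation: [179.5, 6.9, -3.1]
force: [0.7, 0.0, 0.5]
grip_width: 0.0597
```

```bash
python3 plan.py 0.498 -0.1132 0.14 -2.4 4
```

```text
clock 38.8 pos [0.5137 0.003  0.1386] rpy [179.54   6.86  -3.08] F [0.7 0.  0.5] w 0.0597
{"tx": -0.002, "ty": 0.029, "tz": 0.0, "yaw": -0.2}
{"tx": -0.003, "ty": 0.029, "tz": 0.0, "yaw": -0.2}
{"tx": -0.003, "ty": 0.029, "tz": 0.0, "yaw": -0.1}
{"tx": -0.002, "ty": 0.03, "tz": 0.001, "yaw": -0.2}
```

>>> {"api": "carry_out", "payload": {
  "targets": [
    {"jaw": 1, "tx": -0.003, "ty": 0.03, "tz": -0.001, "yaw": -0.2},
    {"jaw": 1, "tx": -0.003, "ty": 0.03, "tz": -0.001, "yaw": -0.2},
    {"jaw": 1, "tx": -0.003, "ty": 0.026, "tz": -0.001, "yaw": -0.1},
    {"jaw": 1, "tx": -0.001, "ty": 0.014, "tz": 0, "yaw": 0},
    {"jaw": 1, "tx": 0, "ty": 0.004, "tz": 0, "yaw": 0},
    {"jaw": 1, "tx": 0, "ty": 0, "tz": 0, "yaw": 0},
    {"jaw": 1, "tx": 0, "ty": 0, "tz": 0, "yaw": 0},
    {"jaw": 1, "tx": 0, "ty": 0, "tz": 0, "yaw": 0}
  ]
}}

```text
clock: 39.55
tcp_pos: [0.4948, -0.1057, 0.1376]
orientation: [179.7, 7.4, -2.7]
force: [-0.1, -0.3, -1.7]
grip_width: 0.0597
```

```bash
python3 plan.py 0.498 -0.1132 0.07 -2.4 4
```

```text
clock 39.5 pos [ 0.4948 -0.1057  0.1376] rpy [179.71   7.43  -2.73] F [-0.1 -0.3 -1.7] w 0.0597
{"tx": 0.003, "ty": 0.002, "tz": 0.017, "yaw": -0.1}
{"tx": 0.003, "ty": 0.002, "tz": 0.017, "yaw": -0.1}
{"tx": 0.003, "ty": 0.002, "tz": 0.016, "yaw": -0.1}
{"tx": 0.003, "ty": 0.001, "tz": 0.017, "yaw": -0.0}
```

>>> {"api": "carry_out", "payload": {
  "targets": [
    {"jaw": 1, "tx": 0.003, "ty": 0.002, "tz": 0.012, "yaw": -0.1},
    {"jaw": 1, "tx": 0.003, "ty": 0.002, "tz": 0.018, "yaw": -0.1},
    {"jaw": 1, "tx": 0.003, "ty": 0.002, "tz": 0.018, "yaw": -0.1},
    {"jaw": 1, "tx": 0.003, "ty": 0.001, "tz": 0.016, "yaw": 0},
    {"jaw": 1, "tx": 0.001, "ty": 0, "tz": 0.008, "yaw": 0},
    {"jaw": 1, "tx": 0, "ty": 0, "tz": 0.002, "yaw": 0},
    {"jaw": 1, "tx": 0, "ty": 0, "tz": 0, "yaw": 0},
    {"jaw": 1, "tx": 0, "ty": 0, "tz": 0, "yaw": 0}
  ]
}}

```text
clock: 40.35
tcp_pos: [0.4985, -0.1103, 0.0567]
orientation: [179.8, 7.4, -2.1]
force: [0.7, 0.6, -2.3]
grip_width: 0.0596
```

```bash
python3 plan.py 0.498 -0.1132 0.043 -2.4 4;python3 - <<'E'
from m import *
p=shot('scene','s12.png');cv2.imwrite('pics/z12.png',cv2.resize(p['frame'][80:270,150:390],None,fx=3,fy=3,interpolation=cv2.INTER_CUBIC))
E
```

```text
clock 40.4 pos [ 0.4985 -0.1103  0.0567] rpy [179.78   7.44  -2.1 ] F [ 0.7  0.6 -2.3] w 0.0596
{"tx": 0.0, "ty": 0.001, "tz": 0.003, "yaw": 0.1}
{"tx": 0.0, "ty": 0.001, "tz": 0.004, "yaw": 0.1}
{"tx": 0.001, "ty": 0.0, "tz": 0.003, "yaw": 0.1}
{"tx": 0.0, "ty": 0.001, "tz": 0.004, "yaw": 0.0}
```

View pics/z12.png

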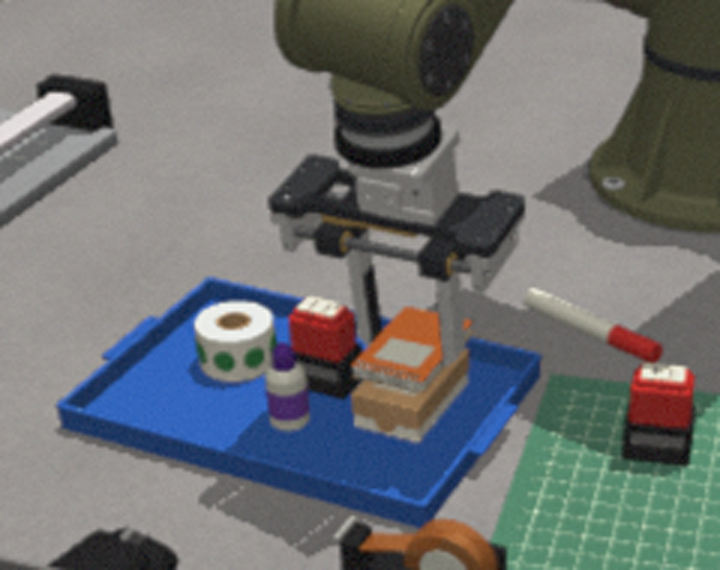

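The pad hangs just above the box, well aligned. Lowering it with a 3 mm sideways trim.

>>> {"api": "carry_out", "payload": {
  "targets": [
    {"jaw": 1, "tx": 0, "ty": 0.001, "tz": 0.003, "yaw": 0.1},
    {"jaw": 1, "tx": 0, "ty": 0.001, "tz": 0.003, "yaw": 0.1},
    {"jaw": 1, "tx": 0.001, "ty": 0.001, "tz": 0.003, "yaw": 0.1},
    {"jaw": 1, "tx": 0, "ty": 0, "tz": 0.002, "yaw": 0},
    {"jaw": 1, "tx": 0, "ty": 0, "tz": 0, "yaw": 0},
    {"jaw": 1, "tx": 0, "ty": 0, "tz": 0, "yaw": 0},
    {"jaw": 1, "tx": 0, "ty": 0, "tz": 0, "yaw": 0},
    {"jaw": 1, "tx": 0, "ty": 0, "tz": 0, "yaw": 0}
  ]
}}

```text
clock: 41.2
tcp_pos: [0.4987, -0.1138, 0.0462]
orientation: [179.7, 7.3, -2.4]
force: [-0.3, 0.2, -0.8]
grip_width: 0.0597
```

```bash
python3 plan.py 0.498 -0.1132 0.042 -2.4 3
```

```text
clock 41.2 pos [ 0.4987 -0.1138  0.0462] rpy [179.7    7.28  -2.44] F [-0.3  0.2 -0.8] w 0.0597
{"tx": -0.0, "ty": -0.0, "tz": 0.001, "yaw": -0.0}
{"tx": -0.0, "ty": -0.0, "tz": 0.002, "yaw": -0.0}
{"tx": -0.0, "ty": -0.001, "tz": 0.001, "yaw": -0.0}
```

>>> {"api": "carry_out", "payload": {
  "targets": [
    {"jaw": 1, "tx": 0, "ty": 0, "tz": 0.001, "yaw": 0},
    {"jaw": 1, "tx": 0, "ty": 0, "tz": 0.001, "yaw": 0},
    {"jaw": 1, "tx": 0, "ty": 0, "tz": 0.001, "yaw": 0},
    {"jaw": 1, "tx": 0, "ty": 0, "tz": 0.001, "yaw": 0},
    {"jaw": 1, "tx": 0, "ty": 0, "tz": 0, "yaw": 0},
    {"jaw": 1, "tx": 0, "ty": 0, "tz": 0, "yaw": 0},
    {"jaw": 1, "tx": 0, "ty": 0, "tz": 0, "yaw": 0},
    {"jaw": 1, "tx": 0, "ty": 0, "tz": 0, "yaw": 0}
  ]
}}

```text
clock: 42.0
tcp_pos: [0.4983, -0.1138, 0.0421]
orientation: [179.7, 7.3, -2.4]
force: [1.0, -1.5, -0.4]
grip_width: 0.0599
```

```bash
python3 plan.py 0.498 -0.1132 0.042 -2.4 1
```

```text
clock 42.0 pos [ 0.4983 -0.1138  0.0421] rpy [179.69   7.26  -2.43] F [ 1.  -1.5 -0.4] w 0.0599
{"tx": -0.0, "ty": -0.001, "tz": 0.0, "yaw": -0.0}
```

>>> {"api": "carry_out", "payload": {
  "targets": [
    {"jaw": 1, "tx": 0, "ty": 0, "tz": 0.001, "yaw": 0},
    {"jaw": 1, "tx": 0, "ty": 0, "tz": 0.001, "yaw": 0},
    {"jaw": 1, "tx": 0, "ty": 0, "tz": 0, "yaw": 0},
    {"jaw": 1, "tx": 0, "ty": 0, "tz": 0, "yaw": 0},
    {"jaw": 1, "tx": 0, "ty": 0, "tz": 0, "yaw": 0},
    {"jaw": 1, "tx": 0, "ty": 0, "tz": 0, "yaw": 0},
    {"jaw": 1, "tx": 0, "ty": 0, "tz": 0, "yaw": 0},
    {"jaw": 1, "tx": 0, "ty": 0, "tz": 0, "yaw": 0}
  ]
}}

```text
clock: 42.8
tcp_pos: [0.4983, -0.1138, 0.0412]
orientation: [179.7, 7.2, -2.4]
force: [0.3, -0.1, 1.5]
grip_width: 0.0596
```

Light contact (force up by about 2 N). Release.

>>> {"api": "carry_out", "payload": {
  "targets": [
    {"jaw": -0.35, "tx": 0, "ty": 0, "tz": 0, "yaw": 0},
    {"jaw": -0.35, "tx": 0, "ty": 0, "tz": 0, "yaw": 0},
    {"jaw": -0.35, "tx": 0, "ty": 0, "tz": 0, "yaw": 0},
    {"jaw": -0.5, "tx": 0, "ty": 0, "tz": 0, "yaw": 0},
    {"jaw": -0.5, "tx": 0, "ty": 0, "tz": 0, "yaw": 0},
    {"jaw": -0.5, "tx": 0, "ty": 0, "tz": 0, "yaw": 0},
    {"jaw": -0.5, "tx": 0, "ty": 0, "tz": 0, "yaw": 0},
    {"jaw": -0.5, "tx": 0, "ty": 0, "tz": 0, "yaw": 0}
  ]
}}

```text
clock: 43.6
tcp_pos: [0.4983, -0.1138, 0.0409]
orientation: [179.7, 7.2, -2.4]
force: [1.0, -0.5, -0.7]
grip_width: 0.0707
```

>>> {"api": "carry_out", "payload": {
  "targets": [
    {"jaw": -0.5, "tx": -0.001, "ty": 0, "tz": -0.008, "yaw": 0},
    {"jaw": -0.5, "tx": -0.001, "ty": 0, "tz": -0.01, "yaw": 0},
    {"jaw": -0.5, "tx": -0.002, "ty": 0, "tz": -0.02, "yaw": 0},
    {"jaw": -0.5, "tx": -0.002, "ty": 0, "tz": -0.025, "yaw": 0},
    {"jaw": -0.5, "tx": -0.002, "ty": 0, "tz": -0.025, "yaw": 0},
    {"jaw": -0.5, "tx": -0.002, "ty": 0, "tz": -0.025, "yaw": 0},
    {"jaw": -0.5, "tx": 0, "ty": 0, "tz": -0.01, "yaw": 0},
    {"jaw": -0.5, "tx": 0, "ty": 0, "tz": 0, "yaw": 0}
  ]
}}

```text
clock: 44.4
tcp_pos: [0.5041, -0.1133, 0.1739]
orientation: [179.6, 7.1, -2.4]
force: [-0.5, 0.0, -0.3]
grip_width: 0.0705
```

```bash
python3 plan.py 0.40 0.12 0.18 -2.4 8;python3 - <<'E'
from m import *
p=shot('scene','s13.png');cv2.imwrite('pics/z13.png',cv2.resize(p['frame'][80:270,150:390],None,fx=3,fy=3,interpolation=cv2.INTER_CUBIC))
E
```

```text
clock 44.4 pos [ 0.5041 -0.1133  0.1739] rpy [179.65   7.07  -2.43] F [-0.5  0.  -0.3] w 0.0705
{"tx": -0.014, "ty": -0.029, "tz": 0.001, "yaw": -0.0}
{"tx": -0.014, "ty": -0.029, "tz": 0.001, "yaw": -0.0}
{"tx": -0.014, "ty": -0.028, "tz": 0.001, "yaw": -0.0}
{"tx": -0.014, "ty": -0.029, "tz": 0.001, "yaw": -0.0}
{"tx": -0.014, "ty": -0.028, "tz": 0.001, "yaw": -0.0}
{"tx": -0.015, "ty": -0.029, "tz": 0.001, "yaw": -0.0}
{"tx": -0.014, "ty": -0.028, "tz": 0.0, "yaw": -0.0}
{"tx": -0.015, "ty": -0.029, "tz": 0.001, "yaw": -0.0}
```

View pics/z13.png

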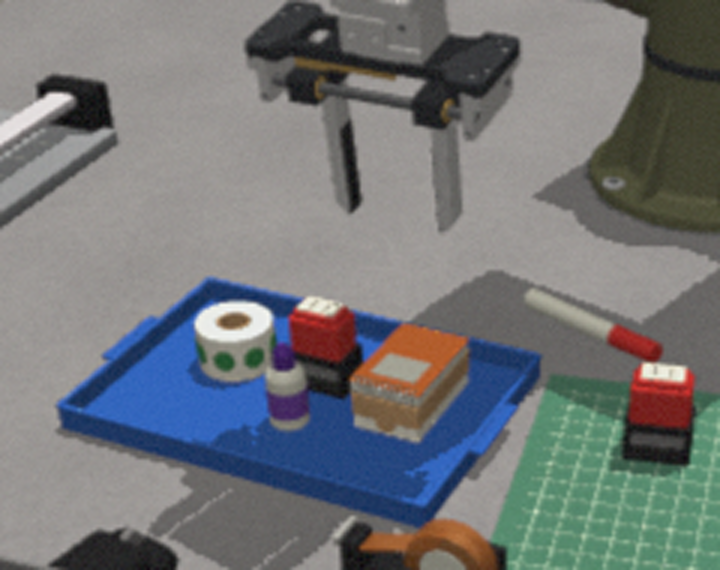

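The pad lies flat on the box. I'll back the arm away for a final check from above.

>>> {"api": "carry_out", "payload": {
  "targets": [
    {"jaw": -0.5, "tx": -0.012, "ty": -0.03, "tz": -0.003, "yaw": 0},
    {"jaw": -0.5, "tx": -0.014, "ty": -0.035, "tz": -0.003, "yaw": 0},
    {"jaw": -0.5, "tx": -0.014, "ty": -0.04, "tz": -0.003, "yaw": 0},
    {"jaw": -0.5, "tx": -0.014, "ty": -0.04, "tz": -0.003, "yaw": 0},
    {"jaw": -0.5, "tx": -0.014, "ty": -0.04, "tz": -0.003, "yaw": 0},
    {"jaw": -0.5, "tx": -0.014, "ty": -0.03, "tz": -0.002, "yaw": 0},
    {"jaw": -0.5, "tx": -0.01, "ty": -0.02, "tz": 0, "yaw": 0},
    {"jaw": -0.5, "tx": 0, "ty": 0, "tz": 0, "yaw": 0}
  ]
}}

```text
clock: 45.25
tcp_pos: [0.4173, 0.1332, 0.1912]
orientation: [179.6, 8.0, -2.6]
force: [0.7, 0.7, -0.0]
grip_width: 0.0704
```

```bash
python3 - <<'E'
from m import *
p=shot('top','t14.png');cv2.imwrite('pics/z14.png',cv2.resize(p['frame'][215:365,350:560],None,fx=3.8,fy=3.8,interpolation=cv2.INTER_CUBIC))
for n in ['tray_stamp','card_box','notepad','label_roll','ink_bottle','stapler','tape_dispenser']:
    print(n,[(round(d['score'],2),w(p,d['centre']).round(3).tolist()) for d in ctrl.landmark_of(p,n)])
E
```

```text
tray_stamp [(0.97, [0.494, -0.191, 0.004])]
card_box []
notepad [(0.77, [0.496, -0.116, 0.033])]
label_roll [(0.76, [0.49, -0.281, -0.001])]
ink_bottle [(0.81, [0.818, 0.121, -0.004]), (0.79, [0.739, 0.106, -0.002]), (0.61, [0.554, -0.198, 0.006])]
stapler [(0.78, [0.587, 0.201, 0.001]), (0.62, [0.479, 0.088, 0.003])]
tape_dispenser [(0.58, [0.718, -0.009, -0.001])]
```

View pics/z14.png

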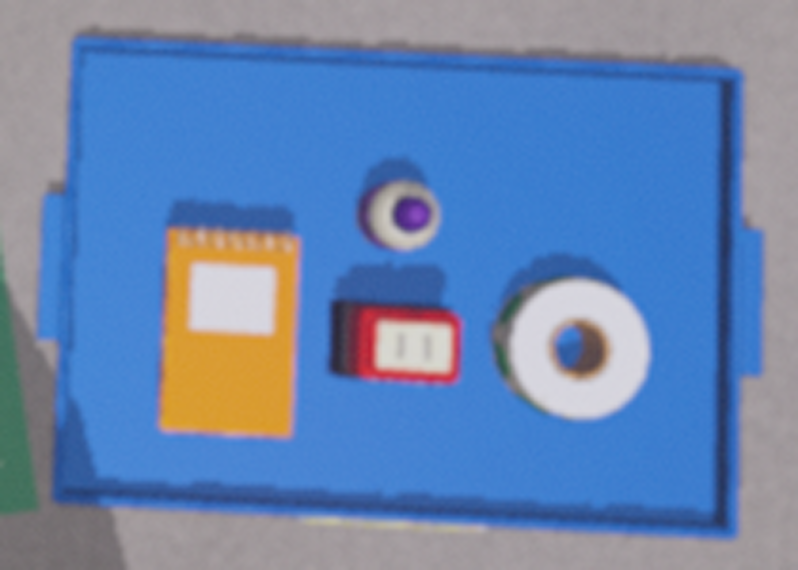

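View pics/t14.png

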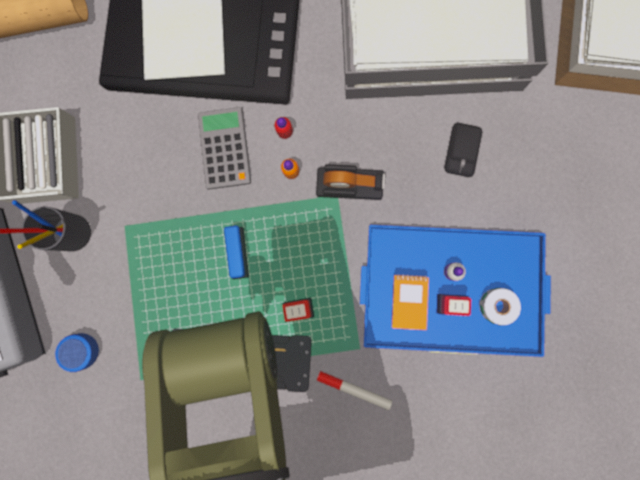

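```bash
python3 - <<'E'
from m import *
p=ctrl.grab_frame('top')
g=lambda u,v,z: ray(p,350+u/3.8-.4,215+v/3.8-.4,z)[:2]
S=np.array([.4935,-.193]); t=np.radians(-2.4); ex=np.array([np.cos(t),np.sin(t)]); ey=np.array([-np.sin(t),np.cos(t)])
P=[g(*a,.048) for a in [(168,229),(300,236),(293,438),(158,431)]]; e=P[0]-P[3]; e2=P[1]-P[2]
for n,c in [('pad',np.mean(P,0)),('box',np.array([.4976,-.1133])),('roll',g(580,348,.044)),('bottle sh',g(405,214,.048)),('cap',g(411,213,.074))]:
    d=c-S; print(n,c.round(4),'fwd',round(d@ex,4),'left',round(d@ey,4))
print([np.degrees(np.arctan2(a[1],a[0])).round(1) for a in (e,e2)])
E
```

```text
pad [ 0.4972 -0.1138] fwd 0.0004 left 0.0793
box [ 0.4976 -0.1133] fwd 0.0008 left 0.0798
roll [ 0.4916 -0.2761] fwd 0.0016 left -0.0831
bottle sh [ 0.5528 -0.1954] fwd 0.0594 left 0.0
cap [ 0.5529 -0.1927] fwd 0.0593 left 0.0028
[np.float64(-3.0), np.float64(-2.5)]
```

All positions are within about 2 mm of plan: gaps are about 25 mm, and the pad matches the box within 1 mm and about 1°. Handing in.

```bash
python3 -c "
from workcell import ctrl
print(ctrl.job_done())"
```

```text
the job is handed in; nothing more can be done
None
```

I made up the order in the blue tray in the order asked and handed it in at about 45 s of the 112 s allowed. I placed the card box left of the stamp, the label roll right of it, the white ink bottle upright behind it, then the notepad flat on the card box.

**Placement:** In the last picture from above, everything was within about 2 mm of plan, with gaps to the stamp of about 25 mm. The notepad sits within about 1 mm and 1° of the card box, spine to the back.

**Left in place:** Both stamps, the stapler and the tape dispenser showed no movement beyond measuring error. Force readings at the end of each move never exceeded about 3 N.

**Checks that disagreed or fell short:**
- **Card box:** the detector did not find it in the last picture, because the notepad covers it. Its position comes from a picture taken before the notepad went on.
- **Label roll:** the detector put it about 5 mm further right than my own measurement, which would make that gap about 30 mm instead of 25 mm.
- **Bottle:** the cap measured about 3 mm off the shoulder, close to measuring error. The bottle looks upright in both camera views.
- **Tool tilt:** the tool drifted to about 7–8° of tilt over the run. Items were lowered to within a millimetre or so of the surface before release and settled flat.

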